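Put the lamp battery on charge

TASK

Put the lamp battery on charge: lift the charger's yellow counterweighted cover by its black ball knob past its balance point, so that it stays open by itself, then push the battery's plain black end, at a slant, under the housing roof against the spring contact until its red nose end can be tipped down into the bay, and let go so that the spring holds the brass nose home against the fixed contact. With the battery lying level in the bay, shut the cover over it and let go. Leave the tools lying about where they are.

Things in the scene. Friction and masses are not known exactly. Their poses are not given: they have to be found in the camera images.
- charger: Bench charger fixed to the worktop: black base plate 228 x 92 x 12 mm, grey spring housing at the near (-x) end, red and grey contact block at the far (+x) end. Origin on the worktop under the bay; x runs level along the bay from spring housing to contact block, y left, z up (charger frame). The seated battery's axis lies on y = 0, z = 46 mm.
- pocket_mouth (a point): Mouth of the spring housing's pocket, at charger x = -47, y = 0, z = 46 mm. The housing runs from x = -100 to -47 mm, is 56 mm wide and 82 mm high; the pocket opens towards +x, is 44 mm wide, reaches back to x = -80 mm, floor at z = 28 mm and roof underside at z = 77 mm. The roof covers the spring button, so the battery cannot be lowered in level; about 20 degrees of slant suits.
- near_saddle (a point): Top of the near saddle (charger x = -40, y = 0, z = 28 mm), one of two flat floors at z = 28 mm that carry the battery's collars: x = -80 to -32 mm, and 26 to 54 mm at the far end. Cheeks 5 mm thick beside them (x = -47 to -33, 28 to 52 mm) reach z = 45 mm, 20 and 19.5 mm off the axis. Between x = -32 and 26 mm the sides are open for fingers down to the base plate at z = 12 mm.
- red_wall (a point): Middle of the window in the red insulating wall of the contact block (near face at charger x = 54 mm, y = 0, z = 46 mm). The wall is 6 mm thick, its top at z = 59.5 mm; the window is 17 mm wide and high and closed all round; the nose passes through it to the brass plate behind. Hinge ears up to z = 94 mm stand 25 to 30 mm either side at x = 75 to 101 mm.
- spring_contact (a joint): Travel of the brass spring button, m: 0 = fully out (tip of its round head, radius 10 mm, at charger x = -50, y = 0, z = 46 mm), grows as it is pushed to -x, stop at 0.026. Spring: 3 N at 0, plus 0.4 N per mm. With the battery seated it reads about 0.007; push it in by 0.013 or more (0.017 is comfortable) for the nose to pass the red wall on its way down.
- battery_center (a point): Centre of the lamp battery's 110 mm body, on its axis, 18 mm above the worktop as it lies. x axis along the battery to its nose. Blue sleeve 34 mm in diameter; octagonal end collars 12 mm wide, 36 mm across flats, so that it does not roll: black at the plain end (55 mm behind the centre), red at the nose end (55 mm before it). 0.2 to 0.35 kg, loose.
- cover_knob (a point): Centre of the black ball knob, 26 mm in diameter, on an 8 mm stem at the cover's near edge; shut, 168 mm nearer and 30 mm higher than the hinge (171 mm from its axis). The cover's sheet (68 mm wide, 10 to 150 mm before the hinge, 2.5 mm below its level) ends 18 mm behind the ball's centre; beneath the ball is the housing's roof, 82 mm above the worktop.
- fixed_contact (a point): Point on the face of the brass contact plate, on the bay's axis (charger frame x = +60, y = 0, z = 46 mm), where the nose's tip must come to rest. Axes as the charger's.
- cover (a joint): Angle of the yellow cover, rad: 0 = shut, lying level over the bay; grows as its near edge lifts up and over, away from the spring housing; stop at 1.60 (just past upright). Dark steel counterweight above the hinge: below about 1.0 rad it falls shut, above about 1.0 rad it falls open to the stop by itself, both slowly. Less than 1 N at the knob moves it.
- cover_hinge (a point): Point on the cover's hinge axis (charger frame x = 92, y = 0, z = 88 mm). The hinge axis runs along the charger's y.
- battery_nose (a point): Tip of the battery's brass nose, 12 mm in diameter, which stands 7 mm out of the red end: 62 mm before the battery's centre, on its axis.
- sanding_block: Black and grey sanding block, 110 x 58 x 30 mm, loose; bystander. Origin at its underside's centre.
- pliers: Red-handled pliers, 185 x 36 x 14 mm, loose; bystander. Origin at the underside's centre.
- c_clamp: Blue C-clamp lying flat, 166 x 109 x 20 mm, loose; bystander. Origin at the underside's centre.
- tape_measure: Orange tape measure, 32 x 93 x 64 mm, loose; bystander. Origin at its underside's centre.
Not all that is in view belongs to the job. Of the things that look like the part that bears battery_center, the larger one is meant.

How it is judged:
On the way, in this order (a step that is already met when the one before it is completed fails the run):
1. the cover rests open by itself, untouched (value of joint cover above 1.4 rad and contact force between each of the arm, the fingers and cover below 0.1 N), for 0.2 s.
2. with the cover still open, the battery lies level in the bay, nose against the fixed contact, held by the spring and let go (value of joint cover above 1.4 rad and distance between battery_nose and fixed_contact below 0.0045 m and angle between the x axis of battery_center and the x axis of charger, either way round below 0.06 rad and value of joint spring_contact above 0.004 m and contact force between the fingers and battery below 0.1 N), for 0.2 s.
At the end, for the whole second after the job is handed in: The battery lies in the charger's bay along its axis (within 0.06 rad) with the tip of its nose within 4.5 mm of the fixed contact's centre point and the spring contact pushed in by more than 4 mm by its plain end, at rest; the cover is shut (within 0.05 rad) (value of joint cover below 0.05 rad and distance between battery_nose and fixed_contact below 0.0045 m and angle between the x axis of battery_center and the x axis of charger, either way round below 0.06 rad and value of joint spring_contact above 0.004 m and linear speed of battery below 0.02 m/s); the robot touches nothing.
It fails at once if a bystander (sanding block, pliers, C-clamp or tape measure) is moved by more than 30 mm (distance of any of sanding_block, pliers, c_clamp, tape_measure from where it was at the start of the episode above 0.03 m).
It also fails if it takes over 70 s, if anything falls off the work surface, if the arm or the gripper's body presses on something with over 40 N, if the wrist force passes 120 N, or if a joint passes its speed limit or range.

ROBOT

A 7-joint arm with a two-finger parallel gripper is mounted at the origin on a cart in front of the work surface, level with it; the furniture and walls round the work are solid. World frame = base frame: x ahead of the robot, y to its left, z up, the work surface at z = 0. Lengths are in m, angles in rad, forces in N, time in s.
With the tool pointing down it reaches from about 0.4 to 0.9 m from the base axis. Payload 5.6 kg.
Tool frame: the origin (TCP) lies at the very end of the fingers, on their centre line; the grasp point (between the pads) lies robot.pinch_z behind it (robot.pinch_z is the distance from the TCP to the grasp point, in m); y points along the fingers, z is the direction in which the jaws open and shut, and the axes are right-handed (so a half turn about y gives the same grasp; the last joint's range is limited). The gripper opens to 92 mm and grips with 3 to 60 N. Pads are 20 mm wide; open, the fingers measure 128 mm over their backs; the gripper's body (75 mm by 189 mm) begins 69 mm behind the grasp point.
Start: joints at [-1.363, 0.468, -0.012, 1.603, 0.006, 1.071, -0.056], TCP at [0.161, 0.63, 0.215] pointing down, gripper open.
Joint ranges: [-2.53, 2.53], [-0.31, 2.02], [-1.57, 1.55], [0.28, 2.44], [-1.29, 4.43], [0.15, 1.84], [-2.92, 2.92]. Speed limits (rad/s): [2.57, 2.57, 3.14, 3.14, 3.14, 3.14, 3.14].

INTERFACE

Orientations are given as [roll, pitch, yaw] about the fixed x, y, z axes, in that order (R = Rz(yaw) Ry(pitch) Rx(roll)).
In Python, from bench import telemetry, snapshot, camera_model, job, robot gives the robot as it stands.
- The arm moves only by the tool jog_arm, never from a script. Its arguments are lists of equal length, an entry for each row: "translation": the shift along the tool's x, y, z in cm, a list of three; "twist": the turn, a rotation vector about the tool's x, y, z in rad, a list of three; "gripper": the opening, from -1 (shut) to 1 (fully open). A call has 1 to 20 rows; each row is the pose to reach, as a shift and turn from the pose commanded when the call began, along the tool's axes at that moment; what a row does not reach only later rows make up. A row lasts 1/12 s, in which the tool goes at most 41.7 mm and 7.16 degrees, less where a joint would pass 70% of its speed; a pose out of reach is approached as far as the arm can. A call with a gripper value outside its range is refused whole. The fingers move at their own pace and stop on an object; the grip force is fixed at half the most. Time passes only in rows, so rows that repeat a pose let the fingers close. It gives the time, the measured TCP pose, the force and the opening at its end, in the units of the state.
- telemetry.get_state(): the state, without advancing time (a new reading comes with each control period).
- snapshot(name): name is "scene" or "top" or "wrist"; returns the picture (420x560x3 uint8, red, green, blue); there is no depth.
- camera_model(name): a dict with "vertical_fov" (degrees; the focal length in pixels is half the picture's height over the tangent of half this angle, whatever the lens; pixels are square), "cx", "cy" (the principal point, pixels), "origin" and "orientation" of the camera in the world; the wrist camera has in their place "mount" (4x4, takes a point from camera to tool coordinates, whose origin is the TCP and whose axes are the tool frame's). Camera axes: x right, y up, looking along -z (the intrinsics and any distortion apply to the point x, -y, -z); pixel columns grow to the right and rows downward; lengths in m; the calibration is good to about 2 mm. A picture is of the moment at which its call begins: read the wrist's pose just before it. camera_model takes no time and is no camera call.
- job.finish_job(): hands the job in, once; it reports no verdict.
The state is a dict: "t": time; "joint_positions": joint angles; "joint_vel": joint speeds; "joint_efforts": joint torques, N m; "position": TCP position; "orientation": TCP orientation; "contact_force": force on the tool from outside, world axes, zero at the start; "torque": the same for the moment, N m; "opening": finger opening in m.
Only numpy, scipy, OpenCV 4.12 (cv2) and the standard library are available. Lean on these libraries where they do the work, as an engineer would, in place of code of your own. Each camera call takes 0.05 s, during which the arm holds its last target.

## Working session

There is one attempt and no reset: what is moved stays moved. The work goes in short steps, Python scripts to look and compute and a tool call to move; the robot and the scene stay as the last step left them, time stands still between calls to the robot, and variables do not carry over. Pictures are saved under pics/ and viewed, and the job is handed in when it is done.

Besides the shell and the picture viewer there is one more tool, called in YAML: its name, and indented under it one key for each argument. jog_arm: Moves the arm, as the interface text tells. Its arguments: {"type":"object","properties":{"translation":{"type":"array"},"twist":{"type":"array"},"gripper":{"type":"array"}},"required":["translation","twist","gripper"]}

```bash
ls; mkdir -p pics
python3 - <<'E'
from bench import telemetry, snapshot, camera_model, job, robot
import cv2
s=telemetry.get_state();print(s)
print([x for x in dir(robot) if x[0]!='_'], robot.pinch_z)
for n in ["scene","top","wrist"]:
    print(n,camera_model(n))
    cv2.imwrite(f"pics/{n}0.png",snapshot(n)[:,:,::-1])
E
```

```text
pics
{'t': 0.0, 'joint_positions': array([-1.36300217,  0.46839626, -0.01161171,  1.60358477,  0.00598478,
        1.0713918 , -0.05627796]), 'joint_vel': array([ 0.00025336, -0.00032747,  0.00024352, -0.00097392, -0.00106068,
       -0.00114782, -0.00089741]), 'joint_efforts': array([-3.44532373e-04, -5.20566666e+01, -1.21607751e-02, -2.43761212e+01,
       -5.65497950e-02,  1.72536902e-02,  1.72500618e-04]), 'position': array([0.16123018, 0.62910305, 0.21364404]), 'orientation': array([-1.57253867e+00, -1.04919794e-04, -2.50835553e-01]), 'contact_force': array([-0.27480034, -0.6531477 ,  0.18593999]), 'torque': array([0.04989208, 0.04803911, 0.00548644]), 'opening': 0.0920412918639699}
['PlanningError', 'pinch_z'] 0.0187
scene {'vertical_fov': 53.95451327543278, 'cx': 278.5484507398583, 'cy': 204.5619728855346, 'origin': array([ 0.0106058 , -0.62354531,  0.72204374]), 'orientation': array([ 0.89629576,  0.00810841, -0.74630945])}
top {'vertical_fov': 43.527664936394004, 'cx': 283.71236560351946, 'cy': 214.48237124268218, 'origin': array([ 0.40691931, -0.05832674,  1.46787893]), 'orientation': array([ 0.08354677,  0.01359156, -1.5668692 ])}
wrist {'vertical_fov': 59.92031093718084, 'cx': 278.9919375521895, 'cy': 211.71740013734922, 'mount': array([[-7.50076898e-05, -9.68800515e-01, -2.47841797e-01,
        -6.98063245e-02],
       [ 8.20899794e-04,  2.47841655e-01, -9.68800207e-01,
        -1.69569198e-01],
       [ 9.99999660e-01, -2.76120745e-04,  7.76698113e-04,
        -1.77228536e-04],
       [ 0.00000000e+00,  0.00000000e+00,  0.00000000e+00,
         1.00000000e+00]])}
```

View pics/scene0.png

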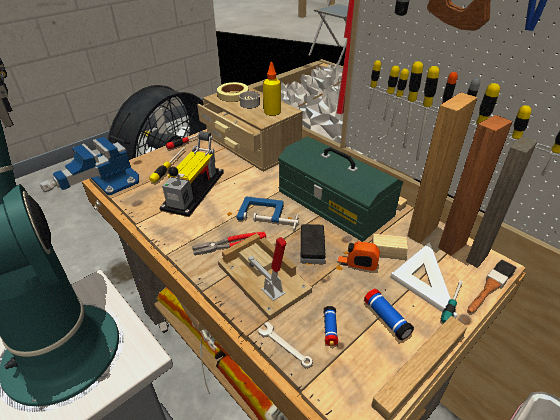

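View pics/top0.png

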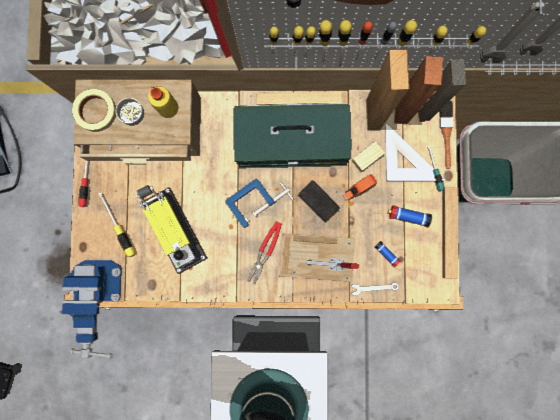

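View pics/wrist0.png

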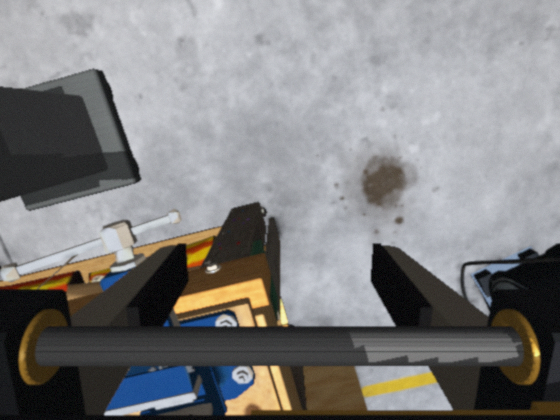

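```bash
cat > h.py <<'E'
import numpy as np, cv2
from scipy.spatial.transform import Rotation as R
from bench import telemetry, snapshot, camera_model, job, robot
def Rm(o): return R.from_euler('xyz',o).as_matrix()
def cam(name,st=None):
    c=camera_model(name); f=210/np.tan(np.radians(c['vertical_fov'])/2)
    if 'mount' in c:
        T=np.eye(4);T[:3,:3]=Rm(st['orientation']);T[:3,3]=st['position'];T=T@c['mount']
        return T[:3,:3],T[:3,3],f,c['cx'],c['cy']
    return Rm(c['orientation']),np.array(c['origin']),f,c['cx'],c['cy']
def proj(C,p):
    Rc,o,f,cx,cy=C; q=(np.asarray(p,float)-o)@Rc
    return np.stack([cx+f*q[...,0]/-q[...,2], cy-f*q[...,1]/-q[...,2]],-1)
def ray(C,uv):
    Rc,o,f,cx,cy=C; d=np.array([(uv[0]-cx)/f,-(uv[1]-cy)/f,-1.]); return o,Rc@d
def atz(C,uv,z):
    o,d=ray(C,uv); return o+d*(z-o[2])/d[2]
def zoom(img,x0,y0,w,h,k,fn):
    cv2.imwrite(fn,cv2.resize(img[y0:y0+h,x0:x0+w],None,fx=k,fy=k,interpolation=cv2.INTER_CUBIC))
E
python3 - <<'E'
from h import *
t=cv2.imread('pics/top0.png');s=cv2.imread('pics/scene0.png')
zoom(t,125,175,100,105,6,'pics/tz1.png') if 0 else zoom(t,125,175,100,100,6,'pics/tz1.png')
zoom(s,140,125,100,100,6,'pics/sz1.png')
zoom(t,360,190,100,75,8,'pics/tz2.png')
zoom(s,310,270,110,82,7,'pics/sz2.png')
E
```

```text
(no output)
```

View pics/tz1.png

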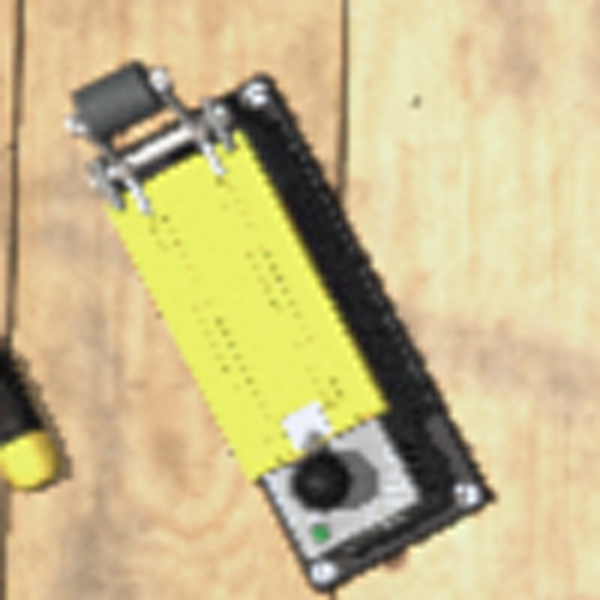

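View pics/sz1.png

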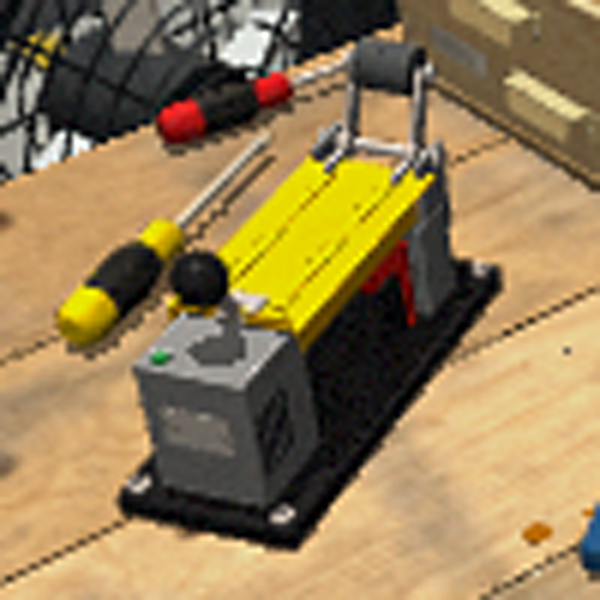

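View pics/tz2.png

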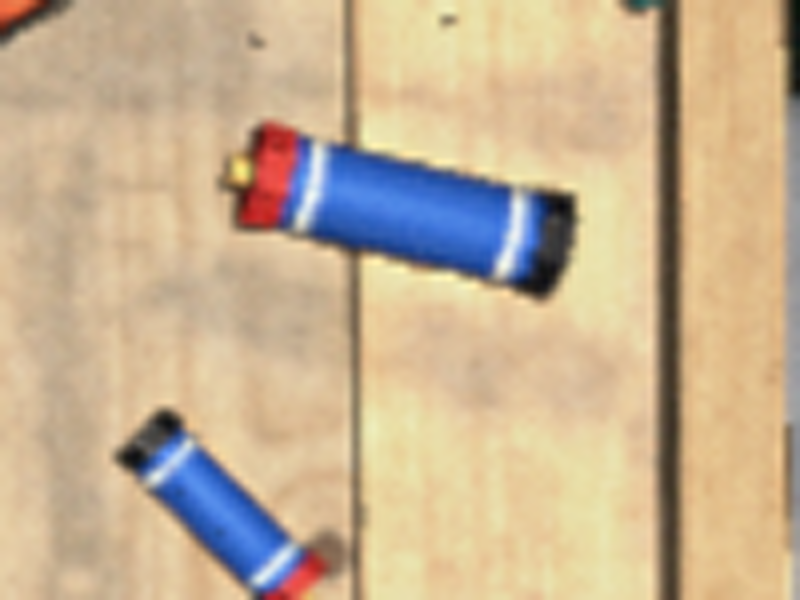

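View pics/sz2.png

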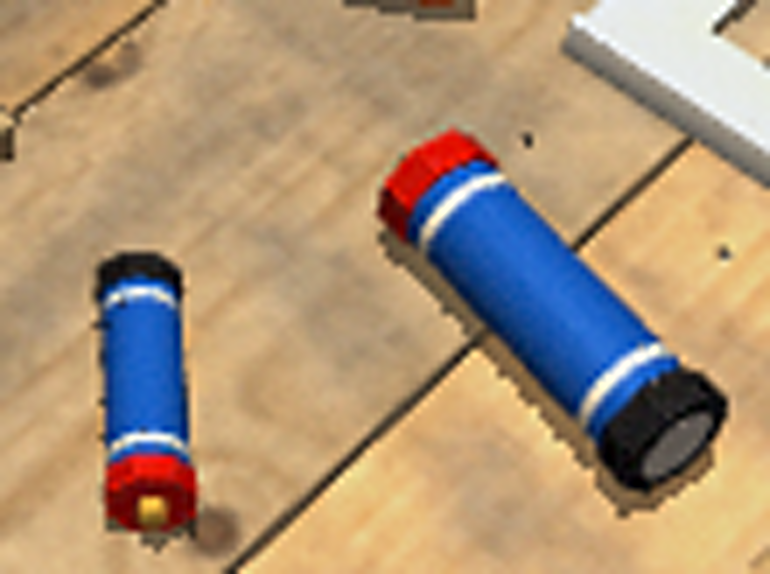

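```bash
cat > fit.py <<'E'
from h import *
from scipy.optimize import least_squares
T=cam('top');S=cam('scene')
def px(u,v,x0,y0,k): return np.array([x0+(u+.5)/k-.5,y0+(v+.5)/k-.5])
ob=[]
for P,uv in [((-76,0,118),(322,480)),((-100,-28,82),(415,502)),((-100,28,82),(318,555)),((-58,-34,86),(390,408)),((-58,34,86),(253,482))]:
    ob.append((T,P,px(*uv,125,175,6)))
for P,uv in [((-76,0,118),(200,278)),((-100,28,82),(135,368)),((-100,-28,82),(250,400)),((-47,-28,82),(310,345)),((-100,-28,12),(258,505))]:
    ob.append((S,P,px(*uv,140,125,6)))
def W(p,P):
    P=np.array(P)/1000.;c,s=np.cos(p[2]),np.sin(p[2])
    return np.array([p[0]+c*P[0]-s*P[1],p[1]+s*P[0]+c*P[1],P[2]])
def r(p): return np.concatenate([proj(C,W(p,P))-uv for C,P,uv in ob])
a=atz(T,ob[0][2],.118); print(a)
q=least_squares(r,[a[0]+.07,a[1]+.03,.4],loss='soft_l1');print(q.x);print(q.fun.reshape(-1,2).round(2))
# battery
def tri(u1,u2):
    o1,d1=ray(T,u1);o2,d2=ray(S,u2);A=np.stack([d1,-d2],1);k=np.linalg.lstsq(A,o2-o1,rcond=None)[0]
    return o1+d1*k[0],o2+d2*k[1]
red=px(270,175,360,190,8);blk=px(555,245,360,190,8)
for z in(.018,.03):
  n=atz(T,red,z);b=atz(T,blk,z);print(z,n,b,np.linalg.norm(n-b),np.arctan2(*(n-b)[1::-1]))
E
python3 fit.py
```

```text
[0.41587807 0.23071752 0.118     ]
[0.48280261 0.26443565 0.48887108]
[[ 0.77  0.07]
 [ 1.74 -0.38]
 [-1.03  0.75]
 [ 0.43  0.05]
 [ 0.25 -0.2 ]
 [ 0.29 -0.29]
 [-0.54 -1.07]
 [-1.09 -2.39]
 [-1.23 -4.25]
 [ 1.61  0.79]]
0.018 [ 0.53754385 -0.34061328  0.018     ] [ 0.51361917 -0.43811133  0.018     ] 0.10039054084539673 1.330164759004163
0.03 [ 0.53646273 -0.33827692  0.03      ] [ 0.51273607 -0.43496803  0.03      ] 0.09955965320189777 1.3301647590041623
```

```bash
cat >> h.py <<'E'
CH=[0.4828,0.2644,0.4889]
def W(P,p=None):
    p=CH if p is None else p
    P=np.asarray(P,float);c,s=np.cos(p[2]),np.sin(p[2])
    return np.stack([p[0]+c*P[...,0]-s*P[...,1],p[1]+s*P[...,0]+c*P[...,1],P[...,2]],-1)
def toolR(yaw,lean=0): # lean about tool jaw(z): rotates approach
    return Rm([-np.pi/2,0,yaw])@R.from_rotvec([0,0,lean]).as_matrix()
def go(pos,Rt,st=None):
    st=st or telemetry.get_state(); R0=Rm(st['orientation'])
    t=R0.T@(np.asarray(pos)-st['position'])*100; w=R.from_matrix(R0.T@Rt).as_rotvec()
    print('trans cm',t.round(2),'twist',w.round(3),'rows>=',round(np.linalg.norm(t)/4.17,1),round(np.degrees(np.linalg.norm(w))/7.16,1))
    return t,w
E
python3 -c "
from h import *
go(W([0,0,.28]),toolR(CH[2]))
"
```

```text
trans cm [ 40.2   -6.57 -27.37] twist [ 0.001 -0.74  -0.   ] rows>= 11.8 5.9
```

jog_arm:
  translation:
    - [0,-6.6,0]
    - [8,-6.6,-4]
    - [40.2,-6.6,-27.4]
    - [40.2,-6.6,-27.4]
    - [40.2,-6.6,-27.4]
    - [40.2,-6.6,-27.4]
    - [40.2,-6.6,-27.4]
    - [40.2,-6.6,-27.4]
    - [40.2,-6.6,-27.4]
    - [40.2,-6.6,-27.4]
    - [40.2,-6.6,-27.4]
    - [40.2,-6.6,-27.4]
    - [40.2,-6.6,-27.4]
    - [40.2,-6.6,-27.4]
    - [40.2,-6.6,-27.4]
    - [40.2,-6.6,-27.4]
    - [40.2,-6.6,-27.4]
  twist:
    - [0,0,0]
    - [0,-0.1,0]
    - [0,-0.74,0]
    - [0,-0.74,0]
    - [0,-0.74,0]
    - [0,-0.74,0]
    - [0,-0.74,0]
    - [0,-0.74,0]
    - [0,-0.74,0]
    - [0,-0.74,0]
    - [0,-0.74,0]
    - [0,-0.74,0]
    - [0,-0.74,0]
    - [0,-0.74,0]
    - [0,-0.74,0]
    - [0,-0.74,0]
    - [0,-0.74,0]
  gripper: [1,1,1,1,1,1,1,1,1,1,1,1,1,1,1,1,1]

```text
t: 1.57
position: [0.4816, 0.2659, 0.2804]
orientation: [-1.57, 0.001, 0.492]
contact_force: [0.0, 0.1, 0.1]
opening: 0.092
```

Run:
```python
from h import *
s=telemetry.get_state();print(s['position'],s['orientation'],s['joint_positions'].round(2),s['t'])
np.save('st1.npy',s,allow_pickle=True)
im=snapshot('wrist')[:,:,::-1]; cv2.imwrite('pics/w1.png',im)
C=cam('wrist',s)
im=im.copy()
for P in [(-76,0,118),(-100,-28,82),(-100,28,82),(-58,-34,86),(-58,34,86),(92,0,88)]:
    u=proj(C,W(np.array(P)/1000.));print(P,u.round(1));cv2.drawMarker(im,tuple(int(v) for v in u.round()),(255,0,255),0,9,1)
cv2.imwrite('pics/w1m.png',im)
```

```text
[0.48157694 0.26592345 0.28035116] [-1.57010189e+00  5.87737842e-04  4.91754866e-01] [-0.64  0.23  0.09  1.78 -0.02  1.13  1.52] 1.5667
(-76, 0, 118) [277. 112.]
(-100, -28, 82) [248.   86.7]
(-100, 28, 82) [306.4  86.8]
(-58, -34, 86) [242.3 131.6]
(-58, 34, 86) [312.  131.8]
(92, 0, 88) [276.9 274.9]
```

View pics/w1m.png

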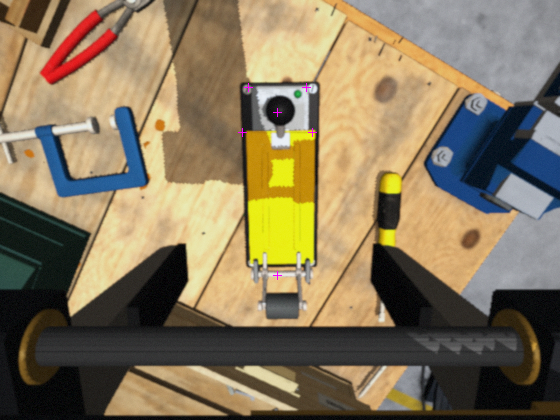

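Run:
```python
from h import *
t=cv2.imread('pics/w1.png')
zoom(t,230,70,100,100,6,'pics/w1a.png')
zoom(t,230,220,100,100,6,'pics/w1b.png')
```

```text
(no output)
```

View pics/w1a.png

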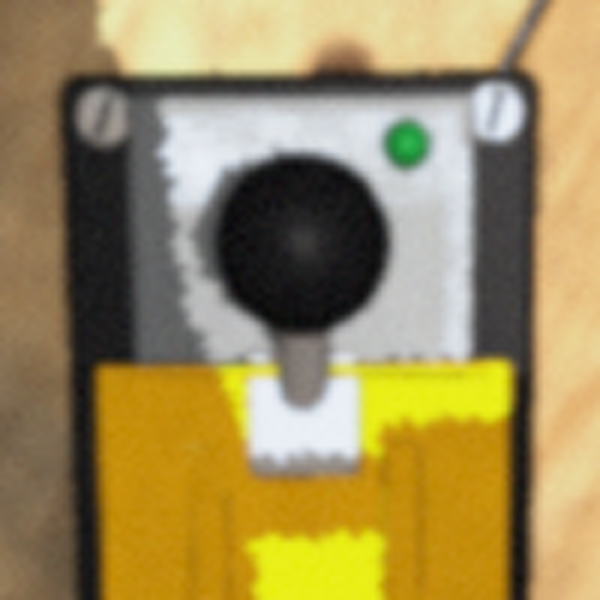

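View pics/w1b.png

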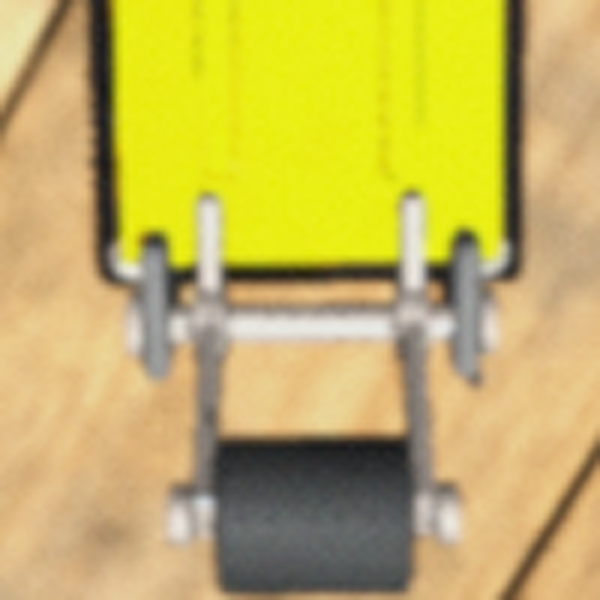

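Run:
```python
from h import *
from scipy.optimize import least_squares
st=np.load('st1.npy',allow_pickle=True).item();C=cam('wrist',st)
ob=[((-76,0,118),(302,243),70),((-100,-28,82),(130,95),70),((-100,28,82),(472,95),70),((-58,-34,85.5),(97,362),70),((-58,34,85.5),(514,362),70),((92,0,88),(310,325),220)]
P=np.array([o[0] for o in ob])/1000.; uv=np.array([[230+(o[1][0]+.5)/6-.5,o[2]+(o[1][1]+.5)/6-.5] for o in ob])
f=lambda p:(proj(C,W(P,p))-uv).ravel()
q=least_squares(f,CH);print(q.x);print(q.fun.reshape(-1,2).round(2))
o=q.x-CH;print(o)
for p in(CH,q.x): print(W([-.076,0,.118],p),W([.054,0,.046],p))
```

```text
[0.47980118 0.26687839 0.49935295]
[[ 0.29  0.2 ]
 [-0.58 -0.05]
 [ 0.9  -0.51]
 [-0.34  0.52]
 [-0.22 -0.01]
 [-0.09 -0.13]]
[-0.00299882  0.00247839  0.01045295]
[0.4157034  0.22870622 0.118     ] [0.5304739  0.28976137 0.046     ]
[0.41308134 0.23048521 0.118     ] [0.52720738 0.2927367  0.046     ]
```

```bash
sed -i 's/^CH=.*/CH=[0.4798,0.2669,0.4994]/' h.py; python3 -c "
from h import *
go(W([-.076,0,.1]),toolR(CH[2]))
"
```

```text
trans cm [-7.7  18.04  0.1 ] twist [-0.001 -0.007 -0.   ] rows>= 4.7 0.1
```

jog_arm:
  translation:
    - [-3,3,0.1]
    - [-6,6,0.1]
    - [-7.7,9,0.1]
    - [-7.7,12,0.1]
    - [-7.7,15,0.1]
    - [-7.7,17,0.1]
    - [-7.7,18,0.1]
    - [-7.7,18,0.1]
  twist:
    - [0,-0.007,0]
    - [0,-0.007,0]
    - [0,-0.007,0]
    - [0,-0.007,0]
    - [0,-0.007,0]
    - [0,-0.007,0]
    - [0,-0.007,0]
    - [0,-0.007,0]
  gripper: [1,1,1,1,1,1,1,1]

```text
t: 2.28
position: [0.4125, 0.2293, 0.0988]
orientation: [-1.571, 0.004, 0.498]
contact_force: [-0.4, 0.2, 0.4]
opening: 0.0921
```

jog_arm:
  translation:
    - [0,0,0]
    - [0,0,0]
    - [0,0,0]
    - [0,0,0]
    - [0,0,0]
    - [0,0,0]
  twist:
    - [0,0,0]
    - [0,0,0]
    - [0,0,0]
    - [0,0,0]
    - [0,0,0]
    - [0,0,0]
  gripper: [-0.5,-0.5,-0.5,-0.5,-0.5,-0.5]

```text
t: 2.78
position: [0.4146, 0.2293, 0.1012]
orientation: [-1.571, -0.001, 0.496]
contact_force: [0.9, 0.6, 0.5]
opening: 0.0543
```

jog_arm:
  translation:
    - [0,0,0]
    - [0,0,0]
    - [0,0,0]
    - [0,0,0]
    - [0,0,0]
    - [0,0,0]
  twist:
    - [0,0,0]
    - [0,0,0]
    - [0,0,0]
    - [0,0,0]
    - [0,0,0]
    - [0,0,0]
  gripper: [-0.7,-0.7,-0.7,-0.7,-0.7,-0.7]

```text
t: 3.28
position: [0.4136, 0.2305, 0.1006]
orientation: [-1.569, -0.0, 0.497]
contact_force: [-2.5, 4.6, 0.5]
opening: 0.0241
```

```bash
python3 -c "
from h import *
s=telemetry.get_state();c,sn=np.cos(CH[2]),np.sin(CH[2]);d=s['position']-W([-.076,0,.1]);print(c*d[0]+sn*d[1],-sn*d[0]+c*d[1],d[2])
a=np.arctan2(30,168)
for th in np.linspace(1.18/14,1.18,14): print([round(17.1*(np.cos(a)-np.cos(th+a)),1),round(-17.1*(np.sin(th+a)-np.sin(a)),1),0],end=', ')
"
```

```text
0.00043436394726294793 -0.00025784298020193924 0.0005878790518479976
[np.float64(0.3), np.float64(-1.4), 0], [np.float64(0.7), np.float64(-2.8), 0], [np.float64(1.3), np.float64(-4.1), 0], [np.float64(1.9), np.float64(-5.4), 0], [np.float64(2.7), np.float64(-6.6), 0], [np.float64(3.6), np.float64(-7.8), 0], [np.float64(4.5), np.float64(-8.9), 0], [np.float64(5.6), np.float64(-9.9), 0], [np.float64(6.7), np.float64(-10.8), 0], [np.float64(7.9), np.float64(-11.6), 0], [np.float64(9.1), np.float64(-12.3), 0], [np.float64(10.4), np.float64(-12.9), 0], [np.float64(11.8), np.float64(-13.3), 0], [np.float64(13.2), np.float64(-13.7), 0],
```

jog_arm:
  translation:
    - [0.3,-1.4,0]
    - [0.7,-2.8,0]
    - [1.3,-4.1,0]
    - [1.9,-5.4,0]
    - [2.7,-6.6,0]
    - [3.6,-7.8,0]
    - [4.5,-8.9,0]
  twist:
    - [0,0,0]
    - [0,0,0]
    - [0,0,0]
    - [0,0,0]
    - [0,0,0]
    - [0,0,0]
    - [0,0,0]
  gripper: [-0.7,-0.7,-0.7,-0.7,-0.7,-0.7,-0.7]

```text
t: 3.87
position: [0.4535, 0.2524, 0.19]
orientation: [-1.569, -0.001, 0.497]
contact_force: [2.8, 8.1, -7.4]
opening: 0.0244
```

Lifting properly (opening holds on the ball). Rest of the arc.

jog_arm:
  translation:
    - [1.1,-1.0,0]
    - [2.2,-1.9,0]
    - [3.4,-2.7,0]
    - [4.6,-3.4,0]
    - [5.9,-4.0,0]
    - [7.3,-4.4,0]
    - [8.7,-4.8,0]
    - [8.7,-4.8,0]
  twist:
    - [0,0,0]
    - [0,0,0]
    - [0,0,0]
    - [0,0,0]
    - [0,0,0]
    - [0,0,0]
    - [0,0,0]
    - [0,0,0]
  gripper: [-0.7,-0.7,-0.7,-0.7,-0.7,-0.7,-0.7,-0.7]

```text
t: 4.53
position: [0.5311, 0.2951, 0.2382]
orientation: [-1.568, -0.002, 0.498]
contact_force: [-3.6, 4.0, 4.0]
opening: 0.024
```

Run:
```python
from h import *
cv2.imwrite('pics/s2.png',snapshot('scene')[90:230,130:300,::-1].repeat(4,0).repeat(4,1))
```

```text
(no output)
```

View pics/s2.png

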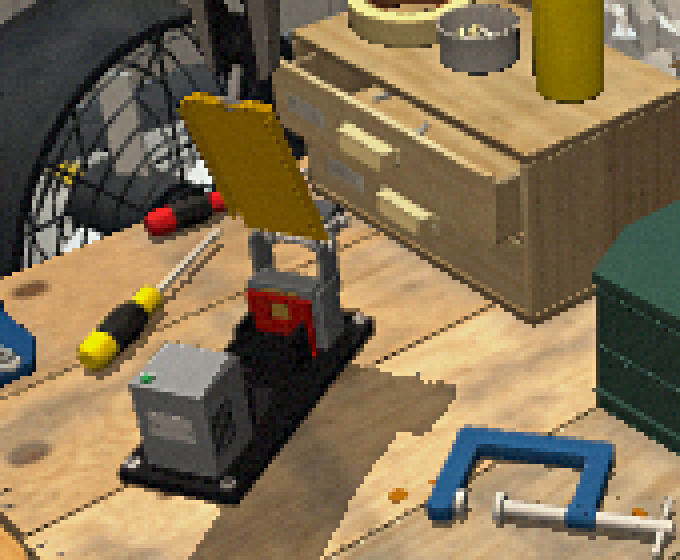

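jog_arm:
  translation:
    - [0,0,0]
    - [0,0,0]
    - [0,0,0]
    - [0,0,0]
    - [0,0,0]
    - [-1,-1,0]
    - [-3,-4,0]
    - [-5,-7,0]
  twist:
    - [0,0,0]
    - [0,0,0]
    - [0,0,0]
    - [0,0,0]
    - [0,0,0]
    - [0,0,0]
    - [0,0,0]
    - [0,0,0]
  gripper: [0.5,0.5,0.5,0.5,0.5,0.5,0.5,0.5]

```text
t: 5.25
position: [0.4854, 0.2671, 0.3067]
orientation: [-1.572, 0.004, 0.496]
contact_force: [0.9, 0.2, 1.0]
opening: 0.069
```

Run:
```python
from h import *
cv2.imwrite('pics/s3.png',snapshot('scene')[90:230,130:300,::-1].repeat(4,0).repeat(4,1))
s=telemetry.get_state()
# battery hover
n=np.array([0.5375,-0.3406]);b=np.array([0.5136,-0.4381]);c=(n+b)/2;yaw=np.arctan2(*(n-b)[::-1]);print(c,yaw,s['joint_positions'].round(2))
go([c[0],c[1],.25],toolR(yaw-np.pi))
```

```text
[ 0.52555 -0.38935] 1.3304081122165783 [-0.64  0.21  0.09  1.73 -0.02  1.2   1.52]
trans cm [-27.73   6.25 -59.67] twist [-7.000e-03  2.307e+00  2.000e-03] rows>= 15.8 18.5
```

View pics/s3.png

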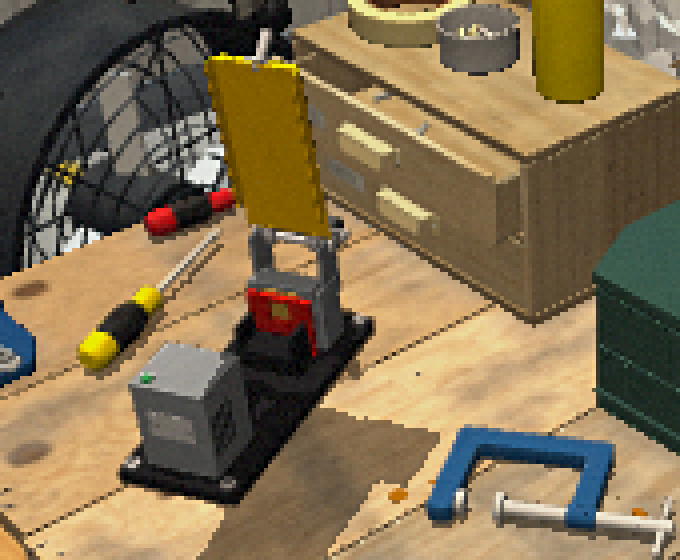

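jog_arm:
  translation:
    - [-27.7,0,-59.7]
    - [-27.7,0,-59.7]
    - [-27.7,0,-59.7]
    - [-27.7,0,-59.7]
    - [-27.7,0,-59.7]
    - [-27.7,0,-59.7]
    - [-27.7,0,-59.7]
    - [-27.7,0,-59.7]
    - [-27.7,0,-59.7]
    - [-27.7,0,-59.7]
    - [-27.7,2,-59.7]
    - [-27.7,4,-59.7]
    - [-27.7,6.2,-59.7]
    - [-27.7,6.2,-59.7]
    - [-27.7,6.2,-59.7]
    - [-27.7,6.2,-59.7]
    - [-27.7,6.2,-59.7]
    - [-27.7,6.2,-59.7]
    - [-27.7,6.2,-59.7]
    - [-27.7,6.2,-59.7]
  twist:
    - [0,2.307,0]
    - [0,2.307,0]
    - [0,2.307,0]
    - [0,2.307,0]
    - [0,2.307,0]
    - [0,2.307,0]
    - [0,2.307,0]
    - [0,2.307,0]
    - [0,2.307,0]
    - [0,2.307,0]
    - [0,2.307,0]
    - [0,2.307,0]
    - [0,2.307,0]
    - [0,2.307,0]
    - [0,2.307,0]
    - [0,2.307,0]
    - [0,2.307,0]
    - [0,2.307,0]
    - [0,2.307,0]
    - [0,2.307,0]
  gripper: [0.5,0.5,0.5,0.5,0.5,0.5,0.5,0.5,0.5,0.5,0.5,0.5,0.5,0.5,0.5,0.5,0.5,0.5,0.5,0.5]

```text
t: 6.97
position: [0.5267, -0.3892, 0.245]
orientation: [-1.572, -0.001, -1.813]
contact_force: [-0.7, -0.1, -0.2]
opening: 0.0686
```

Run:
```python
from h import *
s=telemetry.get_state();print(s['position'],s['orientation'],s['joint_positions'].round(2),s['t'])
np.save('st4.npy',s,allow_pickle=True)
im=snapshot('wrist')[:,:,::-1]; cv2.imwrite('pics/w4.png',im)
```

```text
[ 0.52668704 -0.389234    0.24499382] [-1.57180637e+00 -7.36741794e-04 -1.81299871e+00] [ 0.05  0.53  0.77  1.6  -0.39  1.18  0.66] 6.9667
```

View pics/w4.png

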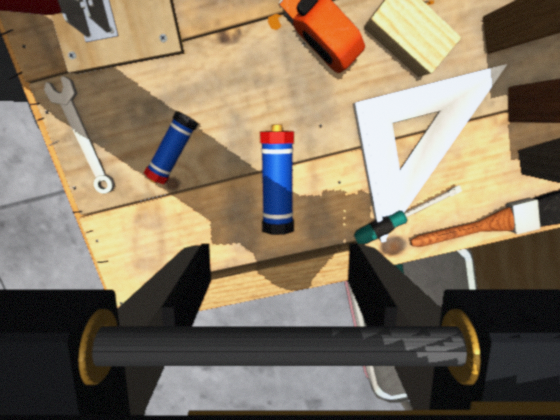

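Run:
```python
from h import *
t=cv2.imread('pics/w4.png')
zoom(t,220,115,125,125,5,'pics/w4a.png')
```

```text
(no output)
```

View pics/w4a.png

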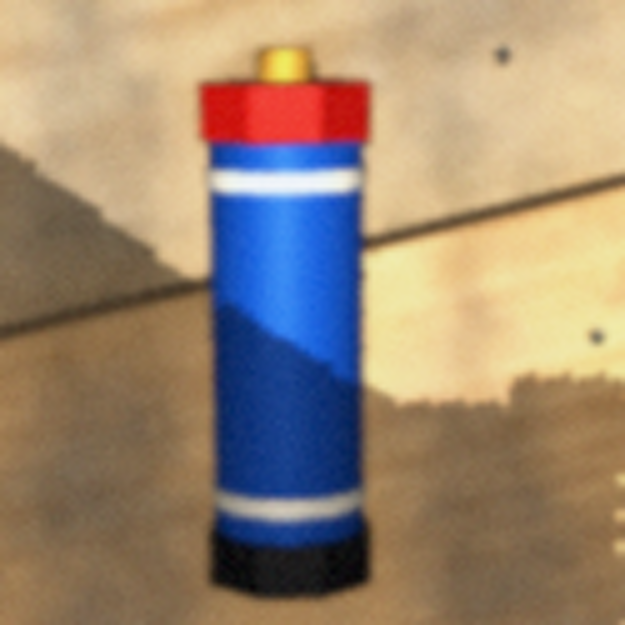

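Run:
```python
from h import *
st=np.load('st4.npy',allow_pickle=True).item();C=cam('wrist',st)
p=lambda u,v:(220+(u+.5)/5-.5,115+(v+.5)/5-.5)
A={k:atz(C,p(*uv),.036) for k,uv in dict(rf=(285,83),rb=(285,143),bb=(291,545),bf=(291,585)).items()}
d=(A['rb']-A['bb']);print(np.linalg.norm(d)*1e3,'(86?)',np.linalg.norm(A['rf']-A['rb']),np.linalg.norm(A['bf']-A['bb']))
yaw=np.arctan2(d[1],d[0]);c=(A['rb']+A['bb'])/2;print(c,yaw)
u=np.array([np.cos(yaw),np.sin(yaw)])
# lean: body toward black end. tool x = -battery dir
Rt=toolR(yaw-np.pi)
for lean in(0.17,-0.17):
    Rl=toolR(yaw-np.pi,lean);print(lean,'approach',Rl[:,1],'batt',u)
```

```text
85.68950281745316 (86?) 0.011997724948609482 0.009066159900455032
[ 0.52464005 -0.38721796  0.036     ] 1.3421820708742935
0.17 approach [ 0.03834147  0.16478046 -0.98558477] batt [0.22662805 0.97398138]
-0.17 approach [-0.03834147 -0.16478046 -0.98558477] batt [0.22662805 0.97398138]
```

Run:
```python
from h import *
yaw=1.342;u=np.array([np.cos(yaw),np.sin(yaw),0]);c=np.array([.5246,-.3872,.0225])-.002*u
Rt=toolR(yaw-np.pi,.17); g=c+.0187*Rt[:,1];print(g)
go(g+[0,0,.06],Rt);go(g,Rt)
```

```text
[ 0.52486394 -0.38606662  0.00406956]
trans cm [-0.24 18.12 -0.25] twist [-0.    -0.01   0.171] rows>= 4.3 1.4
trans cm [-0.24 24.12 -0.25] twist [-0.    -0.01   0.171] rows>= 5.8 1.4
```

jog_arm:
  translation:
    - [-0.2,4,-0.25]
    - [-0.24,8,-0.25]
    - [-0.24,12,-0.25]
    - [-0.24,16,-0.25]
    - [-0.24,19,-0.25]
    - [-0.24,21.5,-0.25]
    - [-0.24,23.2,-0.25]
    - [-0.24,24.0,-0.25]
    - [-0.24,24.0,-0.25]
  twist:
    - [0,-0.01,0.08]
    - [0,-0.01,0.17]
    - [0,-0.01,0.17]
    - [0,-0.01,0.17]
    - [0,-0.01,0.17]
    - [0,-0.01,0.17]
    - [0,-0.01,0.17]
    - [0,-0.01,0.17]
    - [0,-0.01,0.17]
  gripper: [0.5,0.5,0.5,0.5,0.5,0.5,0.5,0.5,0.5]

```text
t: 7.77
position: [0.5247, -0.3852, 0.0043]
orientation: [-1.572, 0.171, -1.8]
contact_force: [-0.1, -0.5, 1.0]
opening: 0.0689
```

jog_arm:
  translation:
    - [0,0,0]
    - [0,0,0]
    - [0,0,0]
    - [0,0,0]
    - [0,0,0]
    - [0,0,0]
    - [0,0,0]
    - [0,0,0]
  twist:
    - [0,0,0]
    - [0,0,0]
    - [0,0,0]
    - [0,0,0]
    - [0,0,0]
    - [0,0,0]
    - [0,0,0]
    - [0,0,0]
  gripper: [-0.6,-0.6,-0.6,-0.6,-0.6,-0.6,-0.6,-0.6]

```text
t: 8.43
position: [0.5255, -0.3859, 0.0064]
orientation: [-1.569, 0.17, -1.801]
contact_force: [-0.8, 1.5, 6.2]
opening: 0.0335
```

```bash
cat >> h.py <<'E'
def save_TB():
    st=telemetry.get_state();T=np.eye(4);T[:3,:3]=Rm(st['orientation']);T[:3,3]=st['position']
    B=np.eye(4);B[:3,:3]=Rm([0,0,1.342]);B[:3,3]=[.5246,-.3872,.018]
    X=np.linalg.inv(T)@B; print('TB',X.round(4)); np.save('TB.npy',X)
def batt(plain_x,plain_z,phi,y=0.,X=None):
    """tool pose for battery w/ plain-face centre at charger coords (m) and slant phi"""
    X=np.load('TB.npy') if X is None else X
    B=np.eye(4);B[:3,:3]=Rm([0,0,CH[2]])@R.from_rotvec([0,-phi,0]).as_matrix()
    B[:3,3]=W([plain_x+.055*np.cos(phi),y,plain_z+.055*np.sin(phi)])
    T=B@np.linalg.inv(X);return T[:3,3],T[:3,:3]
E
python3 - <<'E'
from h import *
save_TB()
s=telemetry.get_state()
go(s['position']+[0,0,.2],Rm(s['orientation']))
E
```

```text
TB [[-9.856e-01  9.000e-04 -1.694e-01 -5.000e-04]
 [ 1.694e-01 -1.900e-03 -9.856e-01 -1.170e-02]
 [-1.200e-03 -1.000e+00  1.700e-03 -5.000e-04]
 [ 0.000e+00  0.000e+00  0.000e+00  1.000e+00]]
trans cm [ -3.39 -19.71   0.03] twist [0. 0. 0.] rows>= 4.8 0.0
```

jog_arm:
  translation:
    - [-0.3,-1.5,0]
    - [-0.9,-5,0]
    - [-1.6,-9,0]
    - [-2.3,-13,0]
    - [-3.0,-17,0]
    - [-3.4,-19.7,0]
    - [-3.4,-19.7,0]
  twist:
    - [0,0,0]
    - [0,0,0]
    - [0,0,0]
    - [0,0,0]
    - [0,0,0]
    - [0,0,0]
    - [0,0,0]
  gripper: [-0.6,-0.6,-0.6,-0.6,-0.6,-0.6,-0.6]

```text
t: 9.02
position: [0.527, -0.3883, 0.2129]
orientation: [-1.56, 0.166, -1.8]
contact_force: [0.5, -0.9, -1.5]
opening: 0.0332
```

Run:
```python
from h import *
s=telemetry.get_state();print(s['position'],s['orientation'],s['contact_force'],s['opening'])
np.save('st5.npy',s,allow_pickle=True)
im=snapshot('wrist')[:,:,::-1].copy(); cv2.imwrite('pics/w5.png',im)
X=np.load('TB.npy');C=cam('wrist',s);T=np.eye(4);T[:3,:3]=Rm(s['orientation']);T[:3,3]=s['position']
for P in [(.062,0,0),(.055,0,.018),(.043,0,.018),(-.043,0,.018),(-.055,0,.018)]:
    q=(T@X@np.r_[P,1])[:3];u=proj(C,q);print(P,u.round(1));cv2.drawMarker(im,tuple(int(v) for v in u.round()),(255,0,255),0,7,1)
cv2.imwrite('pics/w5m.png',im)
```

```text
[ 0.5269985  -0.38829386  0.21290936] [-1.55955937  0.16575353 -1.79956729] [ 0.48603741 -0.94512878 -1.52690773] 0.03319319566843388
(0.062, 0, 0) [278.5 135.4]
(0.055, 0, 0.018) [278.5 147.2]
(0.043, 0, 0.018) [278.5 177. ]
(-0.043, 0, 0.018) [278.8 379.2]
(-0.055, 0, 0.018) [278.8 406. ]
```

View pics/w5m.png

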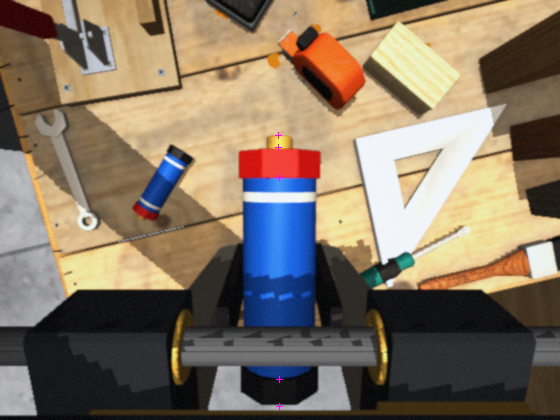

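Run:
```python
from h import *
p,Rt=batt(-.028,.15,.35);print(p);go(p,Rt)
```

```text
[0.50552256 0.28030591 0.15844602]
trans cm [-62.77  15.66 -17.26] twist [0.28  0.799 0.328] rows>= 16.1 7.3
```

Run:
```python
from h import *
p,Rt=batt(-.060,.16,.35);print(p);go(p,Rt)
```

```text
[0.47743071 0.26498115 0.16844602]
trans cm [-60.84  14.3  -19.64] twist [0.28  0.799 0.328] rows>= 15.7 7.3
```

jog_arm:
  translation:
    - [-60.8,14.3,-19.6]
    - [-60.8,14.3,-19.6]
    - [-60.8,14.3,-19.6]
    - [-60.8,14.3,-19.6]
    - [-60.8,14.3,-19.6]
    - [-60.8,14.3,-19.6]
    - [-60.8,14.3,-19.6]
    - [-60.8,14.3,-19.6]
    - [-60.8,14.3,-19.6]
    - [-60.8,14.3,-19.6]
    - [-60.8,14.3,-19.6]
    - [-60.8,14.3,-19.6]
    - [-60.8,14.3,-19.6]
    - [-60.8,14.3,-19.6]
    - [-60.8,14.3,-19.6]
    - [-60.8,14.3,-19.6]
    - [-60.8,14.3,-19.6]
    - [-60.8,14.3,-19.6]
    - [-60.8,14.3,-19.6]
    - [-60.8,14.3,-19.6]
  twist:
    - [0.28,0.8,0.328]
    - [0.28,0.8,0.328]
    - [0.28,0.8,0.328]
    - [0.28,0.8,0.328]
    - [0.28,0.8,0.328]
    - [0.28,0.8,0.328]
    - [0.28,0.8,0.328]
    - [0.28,0.8,0.328]
    - [0.28,0.8,0.328]
    - [0.28,0.8,0.328]
    - [0.28,0.8,0.328]
    - [0.28,0.8,0.328]
    - [0.28,0.8,0.328]
    - [0.28,0.8,0.328]
    - [0.28,0.8,0.328]
    - [0.28,0.8,0.328]
    - [0.28,0.8,0.328]
    - [0.28,0.8,0.328]
    - [0.28,0.8,0.328]
    - [0.28,0.8,0.328]
  gripper: [-0.6,-0.6,-0.6,-0.6,-0.6,-0.6,-0.6,-0.6,-0.6,-0.6,-0.6,-0.6,-0.6,-0.6,-0.6,-0.6,-0.6,-0.6,-0.6,-0.6]

```text
t: 10.73
position: [0.4755, 0.2646, 0.166]
orientation: [-1.576, 0.514, -2.648]
contact_force: [0.0, -0.6, -2.7]
opening: 0.0331
```

```bash
cat >> h.py <<'E'
def look(tag,scene=True):
    s=telemetry.get_state();print(s['position'].round(4),s['orientation'].round(3),s['contact_force'].round(1),s['opening'].round(4),s['joint_positions'].round(2),s['t'])
    np.save(f'st{tag}.npy',s,allow_pickle=True)
    cv2.imwrite(f'pics/w{tag}.png',snapshot('wrist')[:,:,::-1])
    if scene: zoom(snapshot('scene')[:,:,::-1],130,70,170,150,4,f'pics/s{tag}.png')
E
python3 - <<'E'
from h import *
look('6')
p,Rt=batt(-.060,.16,.35);go(p,Rt)
p,Rt=batt(-.036,.056,.35);go(p,Rt)
E
```

```text
Traceback (most recent call last):
  File "h.py", line 43, in look
    s=telemetry.get_state();print(s['position'].round(4),s['orientation'].round(3),s['contact_force'].round(1),s['opening'].round(4),s['joint_positions'].round(2),s['t'])
                                                                                                               ^^^^^^^^^^^^^^^^^^
AttributeError: 'float' object has no attribute 'round'
```

```bash
sed -i "s/s\['opening'\].round(4)/round(s['opening'],4)/" h.py
python3 - <<'E'
from h import *
look('6')
p,Rt=batt(-.060,.16,.35);go(p,Rt)
p,Rt=batt(-.036,.056,.35);go(p,Rt)
E
```

```text
[0.4755 0.2646 0.166 ] [-1.576  0.514 -2.648] [ 0.  -0.6 -2.7] 0.0331 [-1.14  0.16  0.6   2.33 -0.34  0.17 -1.33] 10.7333
trans cm [-0.2  -0.08 -0.03] twist [ 0.004 -0.006  0.004] rows>= 0.1 0.1
trans cm [2.840e+00 1.015e+01 1.000e-02] twist [ 0.004 -0.006  0.004] rows>= 2.5 0.1
```

View pics/w6.png

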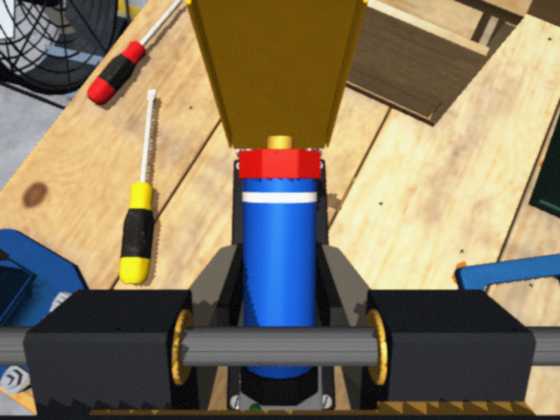

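View pics/s6.png

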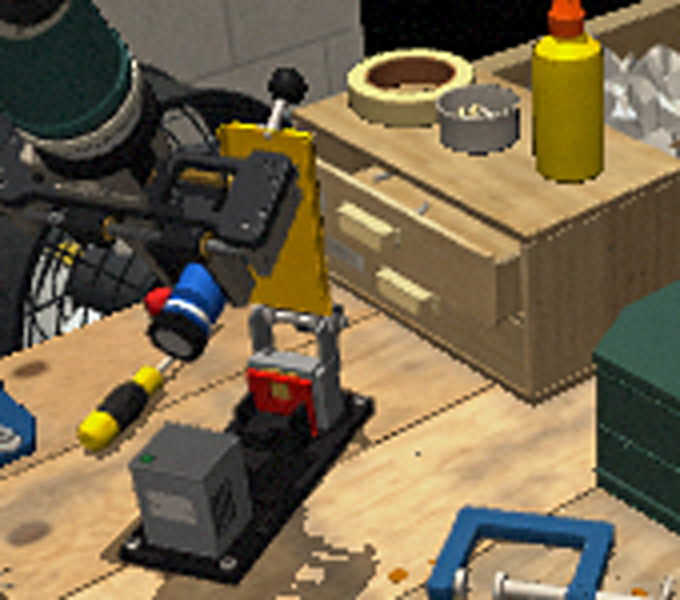

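```bash
cat >> h.py <<'E'
def bpose(c,yaw,X=None):
    X=np.load('TB.npy') if X is None else X
    B=np.eye(4);B[:3,:3]=Rm([0,0,yaw]);B[:3,3]=c;T=B@np.linalg.inv(X);return T[:3,3],T[:3,:3]
E
python3 - <<'E'
from h import *
T=cam('top');print(proj(T,[[.53,-.40,.018],[.59,-.4,.018],[.47,-.4,.018],[.53,-.35,.02],[.53,-.45,.02]]))
go(*bpose([.53,-.40,.20],0.))
E
```

```text
[[414.94928694 214.22095702]
 [414.58319182 192.61007808]
 [415.31791713 235.98148259]
 [396.90738667 214.10969095]
 [433.3500746  214.21032596]]
trans cm [ 21.98 -15.33  61.11] twist [ 0.174  0.467 -0.337] rows>= 16.0 4.8
```

jog_arm:
  translation:
    - [4,-6,4]
    - [22,-15.3,61.1]
    - [22,-15.3,61.1]
    - [22,-15.3,61.1]
    - [22,-15.3,61.1]
    - [22,-15.3,61.1]
    - [22,-15.3,61.1]
    - [22,-15.3,61.1]
    - [22,-15.3,61.1]
    - [22,-15.3,61.1]
    - [22,-15.3,61.1]
    - [22,-15.3,61.1]
    - [22,-15.3,61.1]
    - [22,-15.3,61.1]
    - [22,-15.3,61.1]
    - [22,-15.3,61.1]
    - [22,-15.3,61.1]
    - [22,-15.3,61.1]
    - [22,-15.3,61.1]
    - [22,-15.3,61.1]
  twist:
    - [0,0,0]
    - [0.174,0.467,-0.337]
    - [0.174,0.467,-0.337]
    - [0.174,0.467,-0.337]
    - [0.174,0.467,-0.337]
    - [0.174,0.467,-0.337]
    - [0.174,0.467,-0.337]
    - [0.174,0.467,-0.337]
    - [0.174,0.467,-0.337]
    - [0.174,0.467,-0.337]
    - [0.174,0.467,-0.337]
    - [0.174,0.467,-0.337]
    - [0.174,0.467,-0.337]
    - [0.174,0.467,-0.337]
    - [0.174,0.467,-0.337]
    - [0.174,0.467,-0.337]
    - [0.174,0.467,-0.337]
    - [0.174,0.467,-0.337]
    - [0.174,0.467,-0.337]
    - [0.174,0.467,-0.337]
  gripper: [-0.6,-0.6,-0.6,-0.6,-0.6,-0.6,-0.6,-0.6,-0.6,-0.6,-0.6,-0.6,-0.6,-0.6,-0.6,-0.6,-0.6,-0.6,-0.6,-0.6]

```text
t: 12.5
position: [0.5326, -0.3977, 0.1878]
orientation: [-1.572, 0.172, -3.141]
contact_force: [-0.5, 0.1, -3.1]
opening: 0.033
```

Run:
```python
from h import *
s=telemetry.get_state();print(s['position'],s['orientation'],s['joint_positions'].round(2))
go(*bpose([.53,-.40,.018],0.))
```

```text
[ 0.53257075 -0.39770246  0.18775787] [-1.57179295  0.17155773 -3.14128429] [ 0.05  0.56  0.83  1.75 -0.65  0.97 -0.43]
trans cm [ 3.21 17.85  0.3 ] twist [ 0.003  0.001 -0.001] rows>= 4.4 0.0
```

Run:
```python
from h import *
go(*bpose([.53,-.40,.018],-.4))
```

```text
trans cm [ 3.24 17.85  0.35] twist [ 0.071  0.395 -0.001] rows>= 4.4 3.2
```

jog_arm:
  translation:
    - [0.7,4,0.1]
    - [1.4,8,0.2]
    - [2.2,12,0.35]
    - [2.7,15,0.35]
    - [3.0,16.5,0.35]
    - [3.2,17.5,0.35]
    - [3.24,17.8,0.35]
    - [3.24,17.8,0.35]
  twist:
    - [0.018,0.1,0]
    - [0.036,0.2,0]
    - [0.053,0.3,0]
    - [0.071,0.395,0]
    - [0.071,0.395,0]
    - [0.071,0.395,0]
    - [0.071,0.395,0]
    - [0.071,0.395,0]
  gripper: [-0.6,-0.6,-0.6,-0.6,-0.6,-0.6,-0.6,-0.6]

```text
t: 13.17
position: [0.5325, -0.4023, 0.0084]
orientation: [-1.568, 0.174, 2.744]
contact_force: [-0.2, 0.5, -2.8]
opening: 0.0329
```

jog_arm:
  translation:
    - [0,0,0]
    - [0,0,0]
    - [0,0,0]
    - [0,0,0]
    - [0,0,0]
    - [-0.5,-3,0]
    - [-1.2,-7,0]
    - [-1.9,-11,0]
  twist:
    - [0,0,0]
    - [0,0,0]
    - [0,0,0]
    - [0,0,0]
    - [0,0,0]
    - [0,0,0]
    - [0,0,0]
    - [0,0,0]
  gripper: [0.5,0.5,0.5,0.5,0.5,0.5,0.5,0.5]

```text
t: 13.83
position: [0.5309, -0.4012, 0.1195]
orientation: [-1.568, 0.17, 2.742]
contact_force: [1.0, -0.3, 1.2]
opening: 0.0687
```

Run:
```python
from h import *
look('7',False)
s=telemetry.get_state()
g=[.53-.02,-.40,.21]
go(g,toolR(-.4,.06))
```

```text
[ 0.5309 -0.4012  0.1195] [-1.568  0.17   2.742] [ 1.  -0.3  1.2] 0.0687 [-0.02  0.67  0.89  1.82 -0.78  0.84 -0.73] 13.8333
trans cm [ 0.95 -8.44  0.51] twist [ 0.381  3.117 -0.009] rows>= 2.0 25.1
```

View pics/w7.png

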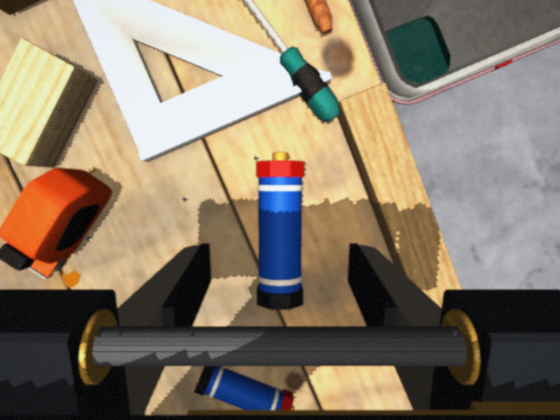

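Run:
```python
from h import *
go([.525,-.40,.21],toolR(2.742+1.5,0))
```

```text
trans cm [-0.41 -8.2  -0.08] twist [-0.142 -1.497 -0.143] rows>= 2.0 12.1
```

jog_arm:
  translation:
    - [-0.4,-4,0]
    - [-0.4,-8.2,0]
    - [-0.4,-8.2,0]
    - [-0.4,-8.2,0]
    - [-0.4,-8.2,0]
    - [-0.4,-8.2,0]
    - [-0.4,-8.2,0]
    - [-0.4,-8.2,0]
    - [-0.4,-8.2,0]
    - [-0.4,-8.2,0]
    - [-0.4,-8.2,0]
    - [-0.4,-8.2,0]
    - [-0.4,-8.2,0]
  twist:
    - [-0.142,-1.497,-0.143]
    - [-0.142,-1.497,-0.143]
    - [-0.142,-1.497,-0.143]
    - [-0.142,-1.497,-0.143]
    - [-0.142,-1.497,-0.143]
    - [-0.142,-1.497,-0.143]
    - [-0.142,-1.497,-0.143]
    - [-0.142,-1.497,-0.143]
    - [-0.142,-1.497,-0.143]
    - [-0.142,-1.497,-0.143]
    - [-0.142,-1.497,-0.143]
    - [-0.142,-1.497,-0.143]
    - [-0.142,-1.497,-0.143]
  gripper: [0.5,0.5,0.5,0.5,0.5,0.5,0.5,0.5,0.5,0.5,0.5,0.5,0.5]

```text
t: 14.97
position: [0.5233, -0.397, 0.2005]
orientation: [-1.581, 0.002, -2.035]
contact_force: [-0.6, 0.3, -0.0]
opening: 0.069
```

Run:
```python
from h import *
s=telemetry.get_state();print(s['position'],s['orientation'],s['joint_positions'].round(2))
go([.53,-.40,.21],toolR(-.4,0))
```

```text
[ 0.52328299 -0.39703754  0.20047345] [-1.58099948  0.00223821 -2.03517049] [ 0.16  0.55  0.63  1.62 -0.36  1.1   0.42]
trans cm [-0.04 -0.96  0.72] twist [ 0.006 -1.635 -0.01 ] rows>= 0.3 13.1
```

jog_arm:
  translation:
    - [0,-1,0.7]
    - [0,-1,0.7]
    - [0,-1,0.7]
    - [0,-1,0.7]
    - [0,-1,0.7]
    - [0,-1,0.7]
    - [0,-1,0.7]
    - [0,-1,0.7]
    - [0,-1,0.7]
    - [0,-1,0.7]
    - [0,-1,0.7]
    - [0,-1,0.7]
    - [0,-1,0.7]
    - [0,-1,0.7]
    - [0,-1,0.7]
  twist:
    - [0,-1.635,0]
    - [0,-1.635,0]
    - [0,-1.635,0]
    - [0,-1.635,0]
    - [0,-1.635,0]
    - [0,-1.635,0]
    - [0,-1.635,0]
    - [0,-1.635,0]
    - [0,-1.635,0]
    - [0,-1.635,0]
    - [0,-1.635,0]
    - [0,-1.635,0]
    - [0,-1.635,0]
    - [0,-1.635,0]
    - [0,-1.635,0]
  gripper: [0.5,0.5,0.5,0.5,0.5,0.5,0.5,0.5,0.5,0.5,0.5,0.5,0.5,0.5,0.5]

```text
t: 16.22
position: [0.5286, -0.4008, 0.2103]
orientation: [-1.568, 0.01, -0.41]
contact_force: [-0.3, 0.3, -0.5]
opening: 0.0689
```

Run:
```python
from h import *
look('8',False)
```

```text
[ 0.5286 -0.4008  0.2103] [-1.568  0.01  -0.41 ] [-0.3  0.3 -0.5] 0.0689 [ 0.41  0.5   0.26  1.58 -0.14  1.09  1.87] 16.2167
```

View pics/w8.png

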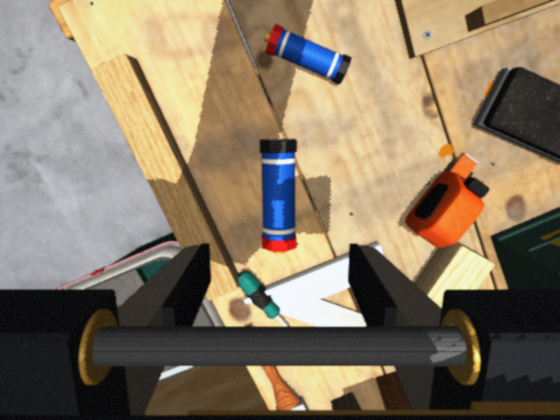

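Run:
```python
from h import *
t=cv2.imread('pics/w8.png')
zoom(t,215,130,125,125,5,'pics/w8a.png')
```

```text
(no output)
```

View pics/w8a.png

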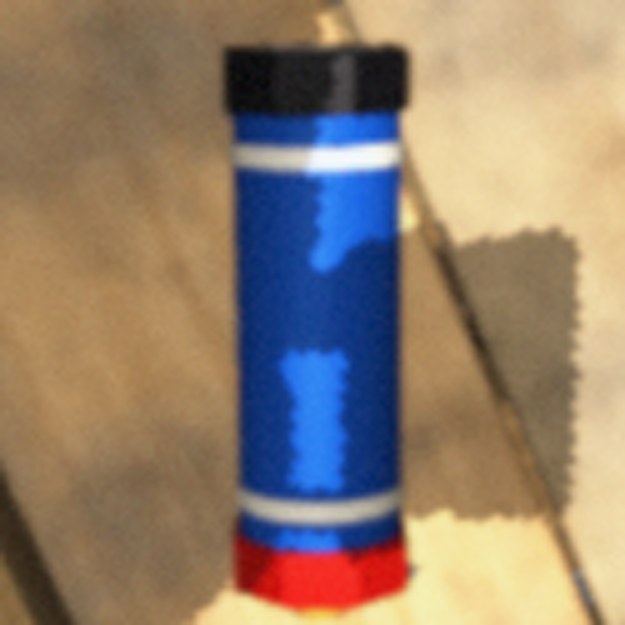

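Run:
```python
from h import *
st=np.load('st8.npy',allow_pickle=True).item();C=cam('wrist',st)
p=lambda u,v:(215+(u+.5)/5-.5,130+(v+.5)/5-.5)
A={k:atz(C,p(*uv),.036) for k,uv in dict(bf=(316.5,48),bb=(316.5,112),rb=(322,550),rf=(322,597)).items()}
d=(A['rb']-A['bb']);print(np.linalg.norm(d)*1e3,np.linalg.norm(A['rf']-A['rb']),np.linalg.norm(A['bf']-A['bb']))
yaw=np.arctan2(d[1],d[0]);c=(A['rb']+A['bb'])/2;print(c,yaw)
np.save('bt.npy',[c[0],c[1],yaw])
Rt=toolR(yaw,.06); u=np.array([np.cos(yaw),np.sin(yaw),0])
g=np.array([c[0],c[1],.0225])-.002*u+.0187*Rt[:,1];print(g,Rt[:,1]);go(g,Rt)
```

```text
86.070060128299 0.009853309988121199 0.01176556556885781
[ 0.53014226 -0.40207655  0.036     ] -0.39789886491745896
[ 0.52726478 -0.40086709  0.00383365] [-0.05527945  0.02323499 -0.99820054]
trans cm [ 0.09 20.65 -0.12] twist [-0.003 -0.012  0.05 ] rows>= 5.0 0.4
```

jog_arm:
  translation:
    - [0.1,4,-0.1]
    - [0.1,8,-0.1]
    - [0.1,12,-0.1]
    - [0.1,16,-0.1]
    - [0.1,18.5,-0.1]
    - [0.1,20,-0.1]
    - [0.1,20.7,-0.1]
    - [0.1,20.7,-0.1]
  twist:
    - [0,-0.012,0.05]
    - [0,-0.012,0.05]
    - [0,-0.012,0.05]
    - [0,-0.012,0.05]
    - [0,-0.012,0.05]
    - [0,-0.012,0.05]
    - [0,-0.012,0.05]
    - [0,-0.012,0.05]
  gripper: [0.5,0.5,0.5,0.5,0.5,0.5,0.5,0.5]

```text
t: 16.93
position: [0.5273, -0.4005, 0.0029]
orientation: [-1.568, 0.062, -0.394]
contact_force: [0.0, 0.5, -0.2]
opening: 0.0692
```

jog_arm:
  translation:
    - [0,0,0]
    - [0,0,0]
    - [0,0,0]
    - [0,0,0]
    - [0,0,0]
    - [0,0,0]
    - [0,0,0]
  twist:
    - [0,0,0]
    - [0,0,0]
    - [0,0,0]
    - [0,0,0]
    - [0,0,0]
    - [0,0,0]
    - [0,0,0]
  gripper: [-0.6,-0.6,-0.6,-0.6,-0.6,-0.6,-0.6]

```text
t: 17.52
position: [0.528, -0.4008, 0.0041]
orientation: [-1.568, 0.059, -0.393]
contact_force: [-0.2, -0.4, 2.6]
opening: 0.0331
```

Run:
```python
from h import *
st=telemetry.get_state();T=np.eye(4);T[:3,:3]=Rm(st['orientation']);T[:3,3]=st['position']
b=np.load('bt.npy')
B=np.eye(4);B[:3,:3]=Rm([0,0,b[2]]);B[:3,3]=[b[0],b[1],.018]
X=np.linalg.inv(T)@B; print('TB',X.round(4)); np.save('TB.npy',X)
go(st['position']+[0,0,.2],T[:3,:3])
```

```text
TB [[ 9.982e-01  5.200e-03 -5.940e-02  1.600e-03]
 [-5.940e-02  2.500e-03 -9.982e-01 -1.410e-02]
 [-5.000e-03  1.000e+00  2.800e-03 -3.000e-04]
 [ 0.000e+00  0.000e+00  0.000e+00  1.000e+00]]
trans cm [ -1.19 -19.96   0.06] twist [0. 0. 0.] rows>= 4.8 0.0
```

jog_arm:
  translation:
    - [-0.1,-2,0]
    - [-0.3,-6,0]
    - [-0.6,-10,0]
    - [-0.8,-14,0]
    - [-1.1,-18,0]
    - [-1.2,-20,0]
    - [-1.2,-20,0]
  twist:
    - [0,0,0]
    - [0,0,0]
    - [0,0,0]
    - [0,0,0]
    - [0,0,0]
    - [0,0,0]
    - [0,0,0]
  gripper: [-0.6,-0.6,-0.6,-0.6,-0.6,-0.6,-0.6]

```text
t: 18.1
position: [0.5297, -0.403, 0.2095]
orientation: [-1.57, 0.051, -0.393]
contact_force: [0.8, -0.9, -3.4]
opening: 0.0336
```

Run:
```python
from h import *
p,Rt=batt(-.060,.16,.32);print(p);go(p,Rt)
```

```text
[0.47460506 0.2644691  0.16329838]
trans cm [-30.36   6.24  59.55] twist [ 0.094 -0.896 -0.289] rows>= 16.1 7.6
```

jog_arm:
  translation:
    - [-30.4,6.2,59.5]
    - [-30.4,6.2,59.5]
    - [-30.4,6.2,59.5]
    - [-30.4,6.2,59.5]
    - [-30.4,6.2,59.5]
    - [-30.4,6.2,59.5]
    - [-30.4,6.2,59.5]
    - [-30.4,6.2,59.5]
    - [-30.4,6.2,59.5]
    - [-30.4,6.2,59.5]
    - [-30.4,6.2,59.5]
    - [-30.4,6.2,59.5]
    - [-30.4,6.2,59.5]
    - [-30.4,6.2,59.5]
    - [-30.4,6.2,59.5]
    - [-30.4,6.2,59.5]
    - [-30.4,6.2,59.5]
    - [-30.4,6.2,59.5]
    - [-30.4,6.2,59.5]
    - [-30.4,6.2,59.5]
  twist:
    - [0.094,-0.896,-0.289]
    - [0.094,-0.896,-0.289]
    - [0.094,-0.896,-0.289]
    - [0.094,-0.896,-0.289]
    - [0.094,-0.896,-0.289]
    - [0.094,-0.896,-0.289]
    - [0.094,-0.896,-0.289]
    - [0.094,-0.896,-0.289]
    - [0.094,-0.896,-0.289]
    - [0.094,-0.896,-0.289]
    - [0.094,-0.896,-0.289]
    - [0.094,-0.896,-0.289]
    - [0.094,-0.896,-0.289]
    - [0.094,-0.896,-0.289]
    - [0.094,-0.896,-0.289]
    - [0.094,-0.896,-0.289]
    - [0.094,-0.896,-0.289]
    - [0.094,-0.896,-0.289]
    - [0.094,-0.896,-0.289]
    - [0.094,-0.896,-0.289]
  gripper: [-0.6,-0.6,-0.6,-0.6,-0.6,-0.6,-0.6,-0.6,-0.6,-0.6,-0.6,-0.6,-0.6,-0.6,-0.6,-0.6,-0.6,-0.6,-0.6,-0.6]

```text
t: 19.77
position: [0.4711, 0.264, 0.1607]
orientation: [-1.562, -0.253, 0.5]
contact_force: [0.2, -0.1, -3.5]
opening: 0.0327
```

Run:
```python
from h import *
look('9')
p,Rt=batt(-.060,.16,.32);go(p,Rt)
p,Rt=batt(-.036,.09,.32);go(p,Rt)
p,Rt=batt(-.036,.056,.32);go(p,Rt)
s=telemetry.get_state();X=np.load('TB.npy');C=cam('wrist',s);T=np.eye(4);T[:3,:3]=Rm(s['orientation']);T[:3,3]=s['position']
for P in [(-.055,0,.018),(-.043,0,.018),(-.055,-.0075,.018),(-.055,.0075,.018)]: print(P,proj(C,(T@X@np.r_[P,1])[:3]).round(1))
```

```text
[0.4711 0.264  0.1607] [-1.562 -0.253  0.5  ] [ 0.2 -0.1 -3.5] 0.0327 [-0.38  0.25 -0.22  2.11  0.13  0.55  1.38] 19.7667
trans cm [ 0.32 -0.11 -0.1 ] twist [-0.007 -0.005 -0.006] rows>= 0.1 0.1
trans cm [ 0.88  7.27 -0.17] twist [-0.007 -0.005 -0.006] rows>= 1.8 0.1
trans cm [ 0.02 10.56 -0.2 ] twist [-0.007 -0.005 -0.006] rows>= 2.5 0.1
(-0.055, 0, 0.018) [278.9 160.5]
(-0.043, 0, 0.018) [278.8 191.4]
(-0.055, -0.0075, 0.018) [259.5 160.4]
(-0.055, 0.0075, 0.018) [298.4 160.6]
```

View pics/w9.png

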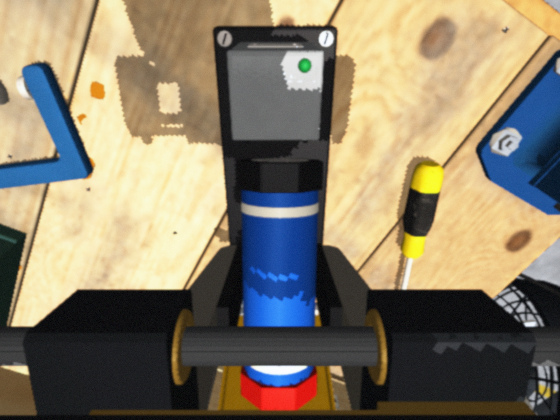

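View pics/s9.png

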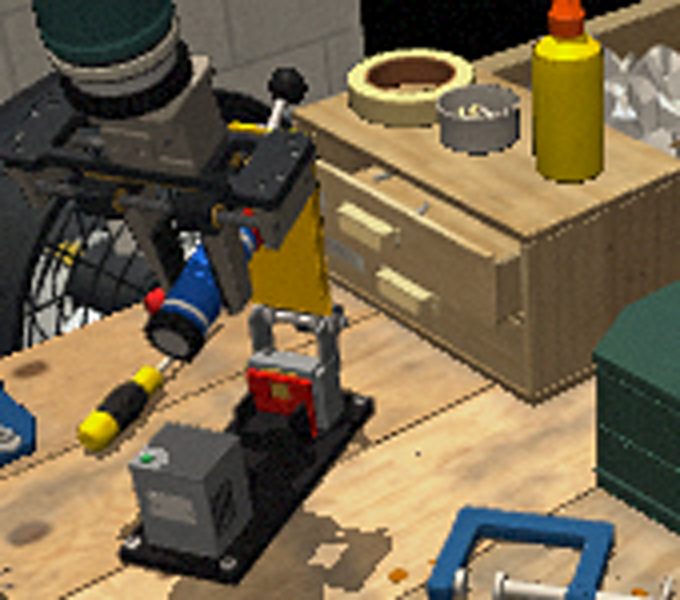

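Run:
```python
from h import *
t=cv2.imread('pics/w9.png');zoom(t,205,20,145,200,3.0 and 4,'pics/w9a.png')
z=cv2.imread('pics/w9a.png');z=z[:600];
s=np.load('st9.npy',allow_pickle=True).item();C=cam('wrist',s)
for P in [(-100,-28,82),(-100,28,82),(-47,-28,82),(-47,28,82)]:
    u=proj(C,W(np.array(P)/1000.));print(P,u.round(1));v=(u-[205,20]+.5)*4-.5
    cv2.drawMarker(z,tuple(int(a) for a in v.round()),(255,0,255),0,13,1)
cv2.imwrite('pics/w9b.png',z)
```

```text
(-100, -28, 82) [226.   49.8]
(-100, 28, 82) [324.6  50.1]
(-47, -28, 82) [231.5 140.5]
(-47, 28, 82) [319.3 140.6]
```

View pics/w9b.png

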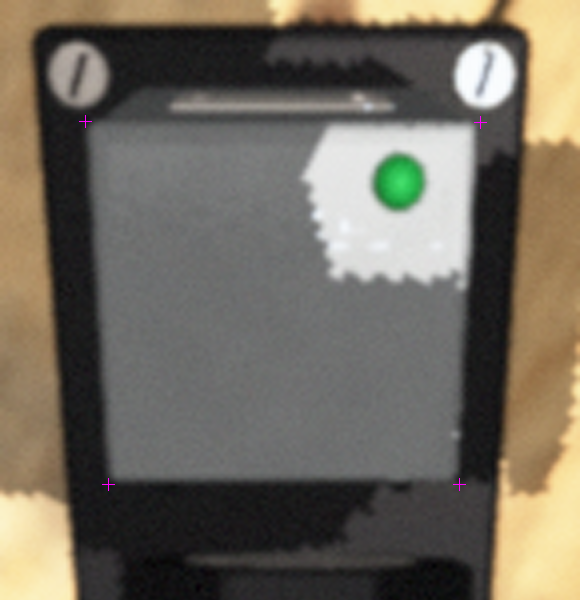

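Run:
```python
from h import *
for a in [(-.037,.10),(-.037,.075),(-.037,.058)]:
    p,Rt=batt(*a,.32);go(p,Rt)
```

```text
trans cm [ 1.03  6.27 -0.16] twist [-0.007 -0.005 -0.006] rows>= 1.5 0.1
trans cm [ 0.4   8.69 -0.18] twist [-0.007 -0.005 -0.006] rows>= 2.1 0.1
trans cm [-0.03 10.34 -0.2 ] twist [-0.007 -0.005 -0.006] rows>= 2.5 0.1
```

jog_arm:
  translation:
    - [0.5,2,-0.1]
    - [1.0,4,-0.15]
    - [1.0,6.2,-0.15]
    - [0.6,7.7,-0.2]
    - [0.3,9,-0.2]
    - [0,10,-0.2]
    - [0,10.3,-0.2]
    - [0,10.3,-0.2]
  twist:
    - [-0.007,-0.005,-0.006]
    - [-0.007,-0.005,-0.006]
    - [-0.007,-0.005,-0.006]
    - [-0.007,-0.005,-0.006]
    - [-0.007,-0.005,-0.006]
    - [-0.007,-0.005,-0.006]
    - [-0.007,-0.005,-0.006]
    - [-0.007,-0.005,-0.006]
  gripper: [-0.6,-0.6,-0.6,-0.6,-0.6,-0.6,-0.6,-0.6]

```text
t: 20.53
position: [0.4947, 0.2769, 0.0616]
orientation: [-1.57, -0.261, 0.506]
contact_force: [-0.3, -0.6, -2.2]
opening: 0.0333
```

Run:
```python
from h import *
look('10')
for a in [(-.037,.058),(-.05,.053),(-.067,.048)]:
    p,Rt=batt(*a,.32);go(p,Rt)
```

```text
[0.4947 0.2769 0.0616] [-1.57  -0.261  0.506] [-0.3 -0.6 -2.2] 0.0333 [-0.46  0.45 -0.14  2.11  0.24  0.33  1.28] 20.5333
trans cm [-0.2   0.12 -0.18] twist [-0.001  0.002  0.002] rows>= 0.1 0.0
trans cm [-1.59  0.26 -0.17] twist [-0.001  0.002  0.002] rows>= 0.4 0.0
trans cm [-3.36  0.3  -0.16] twist [-0.001  0.002  0.002] rows>= 0.8 0.0
```

View pics/w10.png

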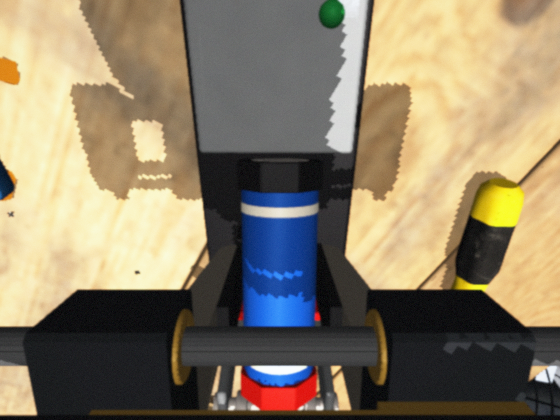

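View pics/s10.png

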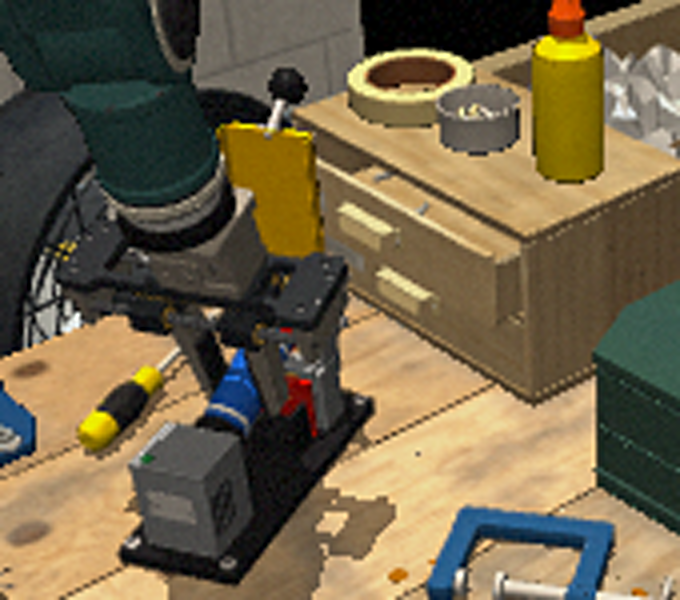

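jog_arm:
  translation:
    - [-0.2,0.1,-0.18]
    - [-0.6,0.15,-0.18]
    - [-1.1,0.2,-0.18]
    - [-1.6,0.25,-0.18]
    - [-2.1,0.27,-0.17]
    - [-2.6,0.3,-0.17]
    - [-3.0,0.3,-0.16]
    - [-3.4,0.3,-0.16]
    - [-3.4,0.3,-0.16]
  twist:
    - [0,0,0]
    - [0,0,0]
    - [0,0,0]
    - [0,0,0]
    - [0,0,0]
    - [0,0,0]
    - [0,0,0]
    - [0,0,0]
    - [0,0,0]
  gripper: [-0.6,-0.6,-0.6,-0.6,-0.6,-0.6,-0.6,-0.6,-0.6]

```text
t: 21.38
position: [0.4711, 0.2632, 0.0532]
orientation: [-1.568, -0.272, 0.508]
contact_force: [7.3, 2.8, 3.8]
opening: 0.0331
```

Run:
```python
from h import *
look('11')
p,Rt=batt(-.067,.048,.32);go(p,Rt)
X=np.load('TB.npy');s=telemetry.get_state();T=np.eye(4);T[:3,:3]=Rm(s['orientation']);T[:3,3]=s['position']
for P in [(-.055,0,0),(.062,0,0)]:
    q=(T@X@np.r_[P,1])[:3]-[CH[0],CH[1],0];print(Rm([0,0,-CH[2]])@q)
```

```text
[0.4711 0.2632 0.0532] [-1.568 -0.272  0.508] [7.3 2.8 3.8] 0.0331 [-0.48  0.43 -0.12  2.19  0.26  0.26  1.26] 21.3833
trans cm [-0.44  0.1  -0.06] twist [-0.002  0.003  0.012] rows>= 0.1 0.1
[-0.06298681  0.00045901  0.04951204]
[0.04762765 0.00076189 0.08763487]
```

View pics/w11.png

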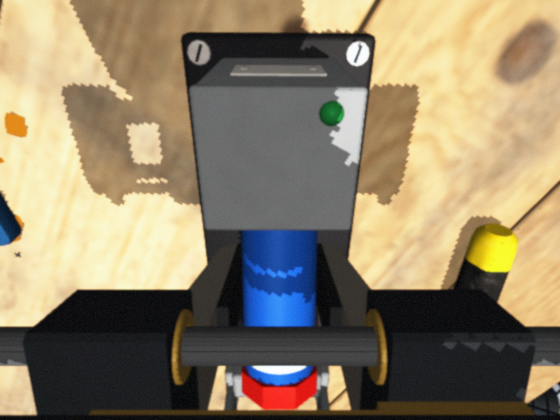

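View pics/s11.png

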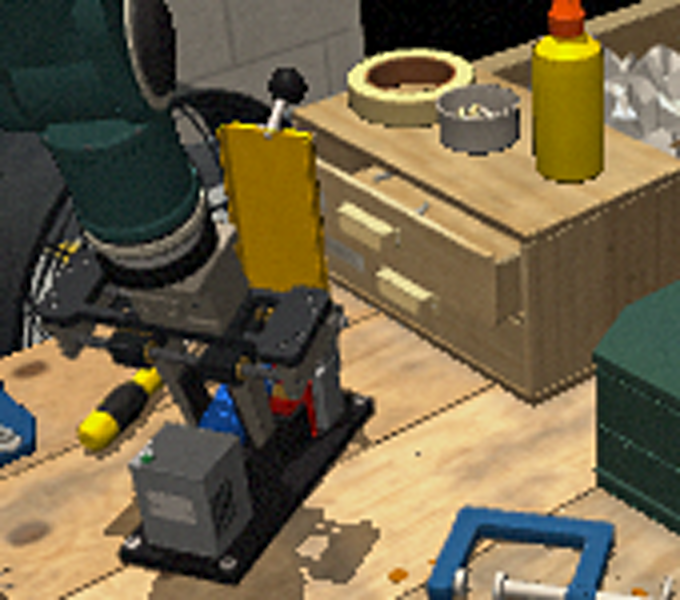

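Run:
```python
from h import *
for a in [(-.069,.048,.32),(-.069,.048,.25),(-.069,.0475,.18),(-.069,.047,.12)]:
    print(a);p,Rt=batt(*a);go(p,Rt)
```

```text
(-0.069, 0.048, 0.32)
trans cm [-0.63  0.05 -0.06] twist [-0.002  0.003  0.012] rows>= 0.2 0.1
(-0.069, 0.048, 0.25)
trans cm [-0.73  0.42 -0.06] twist [-0.002  0.003  0.082] rows>= 0.2 0.7
(-0.069, 0.0475, 0.18)
trans cm [-0.86  0.83 -0.06] twist [-0.001  0.003  0.152] rows>= 0.3 1.2
(-0.069, 0.047, 0.12)
trans cm [-0.99  1.18 -0.06] twist [-0.001  0.003  0.212] rows>= 0.4 1.7
```

jog_arm:
  translation:
    - [-0.3,0.05,-0.06]
    - [-0.65,0.05,-0.06]
    - [-0.7,0.25,-0.06]
    - [-0.75,0.42,-0.06]
    - [-0.8,0.63,-0.06]
    - [-0.87,0.83,-0.06]
    - [-0.95,1.0,-0.06]
    - [-1.0,1.18,-0.06]
    - [-1.0,1.18,-0.06]
  twist:
    - [0,0,0.012]
    - [0,0,0.012]
    - [0,0,0.05]
    - [0,0,0.08]
    - [0,0,0.115]
    - [0,0,0.15]
    - [0,0,0.18]
    - [0,0,0.21]
    - [0,0,0.21]
  gripper: [-0.6,-0.6,-0.6,-0.6,-0.6,-0.6,-0.6,-0.6,-0.6]

```text
t: 22.23
position: [0.4679, 0.2614, 0.0391]
orientation: [-1.568, -0.064, 0.508]
contact_force: [7.9, 5.0, 3.5]
opening: 0.0334
```

```bash
cat >> h.py <<'E'
def where():
    X=np.load('TB.npy');s=telemetry.get_state();T=np.eye(4);T[:3,:3]=Rm(s['orientation']);T[:3,3]=s['position']
    for P in [(-.055,0,0),(.062,0,0)]:
        q=(T@X@np.r_[P,1])[:3]-[CH[0],CH[1],0];print((Rm([0,0,-CH[2]])@q*1e3).round(1))
E
python3 - <<'E'
from h import *
look('12');where()
for a in [(-.069,.047,.12),(-.069,.047,.06),(-.069,.046,0)]:
    p,Rt=batt(*a);go(p,Rt)
E
```

```text
[0.4679 0.2614 0.0391] [-1.568 -0.064  0.508] [7.9 5.  3.5] 0.0334 [-0.41  0.52 -0.19  2.04  0.19  0.54  1.34] 22.2333
[-67.8   0.3  46.4]
[48.3  0.7 60.9]
trans cm [-0.12 -0.05 -0.05] twist [-0.001  0.003  0.004] rows>= 0.0 0.0
trans cm [-0.2   0.27 -0.05] twist [-0.001  0.003  0.064] rows>= 0.1 0.5
trans cm [-0.3   0.68 -0.05] twist [-0.     0.004  0.124] rows>= 0.2 1.0
```

View pics/w12.png

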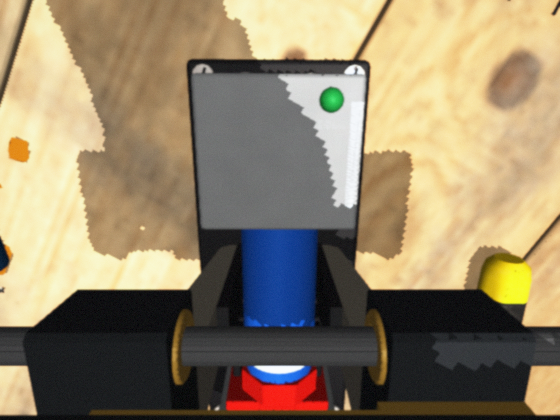

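View pics/s12.png

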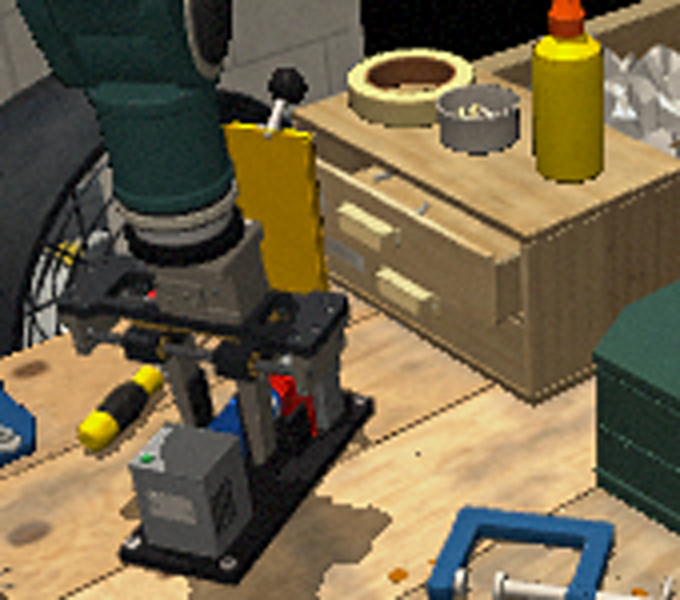

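jog_arm:
  translation:
    - [-0.15,0.13,-0.05]
    - [-0.2,0.27,-0.05]
    - [-0.25,0.48,-0.05]
    - [-0.3,0.68,-0.05]
    - [-0.3,0.68,-0.05]
  twist:
    - [0,0.003,0.033]
    - [0,0.003,0.064]
    - [0,0.003,0.094]
    - [0,0.003,0.124]
    - [0,0.003,0.124]
  gripper: [-0.6,-0.6,-0.6,-0.6,-0.6]

```text
t: 22.75
position: [0.4647, 0.2591, 0.0318]
orientation: [-1.568, 0.062, 0.505]
contact_force: [5.7, 4.4, 5.9]
opening: 0.0333
```

Run:
```python
from h import *
look('13');where()
p,Rt=batt(-.068,.046,0);go(p,Rt)
```

```text
[0.4647 0.2591 0.0318] [-1.568  0.062  0.505] [5.7 4.4 5.9] 0.0333 [-0.41  0.58 -0.2   1.95  0.16  0.69  1.37] 22.75
[-69.6   0.   45.6]
[47.4  0.1 45.6]
trans cm [ 0.15 -0.05 -0.01] twist [ 0.     0.001 -0.001] rows>= 0.0 0.0
```

View pics/w13.png

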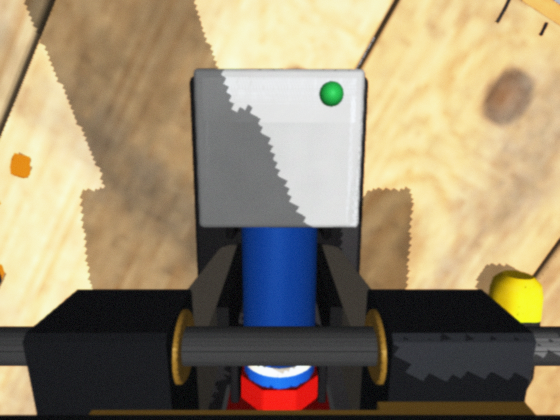

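View pics/s13.png

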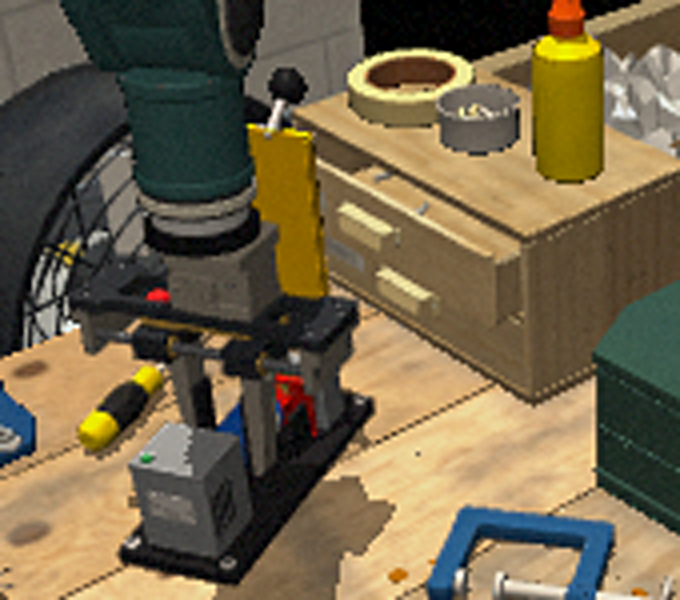

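jog_arm:
  translation:
    - [0.2,0,0]
    - [0.4,0,0]
    - [0.6,0,0]
    - [0.8,0,0]
    - [0.9,0,0]
    - [0.9,0,0]
  twist:
    - [0,0,0]
    - [0,0,0]
    - [0,0,0]
    - [0,0,0]
    - [0,0,0]
    - [0,0,0]
  gripper: [-0.6,-0.6,-0.6,-0.6,-0.6,-0.6]

```text
t: 23.35
position: [0.4673, 0.2605, 0.0314]
orientation: [-1.57, 0.072, 0.505]
contact_force: [-5.2, -2.3, 20.2]
opening: 0.0334
```

Run:
```python
from h import *
s=telemetry.get_state();print(s['contact_force']);where()
```

```text
[-5.19528731 -2.31086645 20.2362022 ]
[-66.5  -0.   46. ]
[50.5  0.1 44.5]
```

Run:
```python
from h import *
look('14')
a=[cv2.imread(f'pics/w{i}.png')[210:420,190:370] for i in (9,13,14)]
cv2.imwrite('pics/cmp.png',cv2.resize(np.hstack(a),None,fx=1.45,fy=1.45,interpolation=cv2.INTER_CUBIC))
t=snapshot('scene')[:,:,::-1];zoom(t,165,125,70,60,9,'pics/s14z.png')
```

```text
[0.4673 0.2605 0.0314] [-1.57   0.072  0.505] [-5.2 -2.3 20.2] 0.0334 [-0.41  0.59 -0.2   1.93  0.16  0.71  1.37] 23.35
```

View pics/cmp.png

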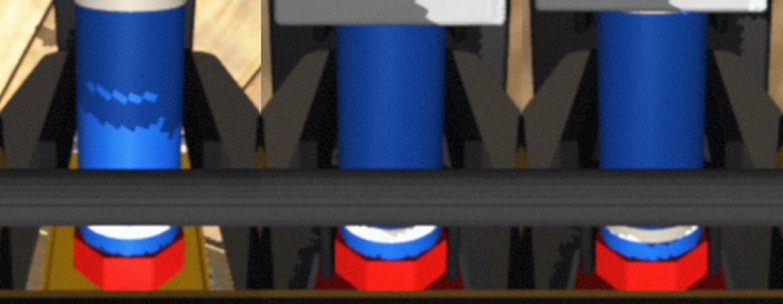

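View pics/s14z.png

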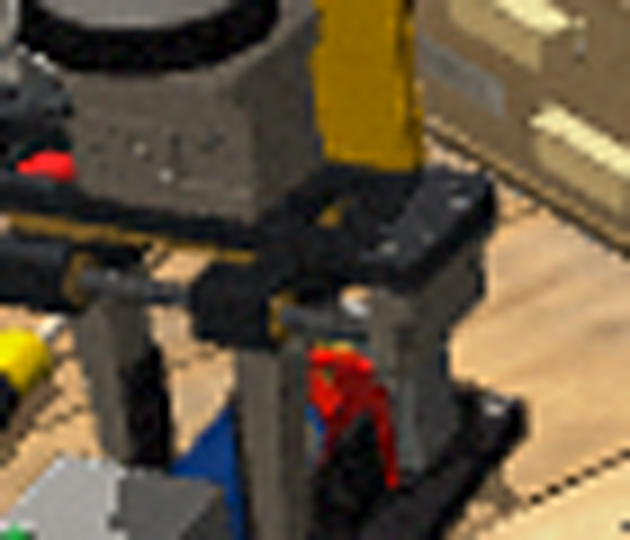

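Run:
```python
from h import *
X=np.load('TB.npy');c=camera_model('wrist');f=210/np.tan(np.radians(c['vertical_fov'])/2)
M=np.linalg.inv(c['mount'])
for P in [(.043,0,.018),(.055,0,.018),(-.043,0,.018),(.043,-.0075,.018),(.043,.0075,.018),(-.028,0,.017),(.036,0,.017)]:
    q=(M@X@np.r_[P,1])[:3];print(P,(c['cx']+f*q[0]/-q[2]).round(1),(c['cy']-f*q[1]/-q[2]).round(1))
for i in(6,9,10,11,12,13,14):
    t=cv2.imread(f'pics/w{i}.png')
a=[cv2.resize(cv2.imread(f'pics/w{i}.png')[360:410,235:325],None,fx=4,fy=4,interpolation=cv2.INTER_CUBIC) for i in (9,10,11,12,13,14)]
cv2.imwrite('pics/cmp2.png',np.vstack([np.hstack(a[:2]),np.hstack(a[2:4]),np.hstack(a[4:])]))
```

```text
(0.043, 0, 0.018) 277.8 386.9
(0.055, 0, 0.018) 277.7 411.1
(-0.043, 0, 0.018) 278.8 191.1
(0.043, -0.0075, 0.018) 260.6 386.9
(0.043, 0.0075, 0.018) 295.0 387.0
(-0.028, 0, 0.017) 278.6 227.8
(0.036, 0, 0.017) 277.9 371.1
```

View pics/cmp2.png

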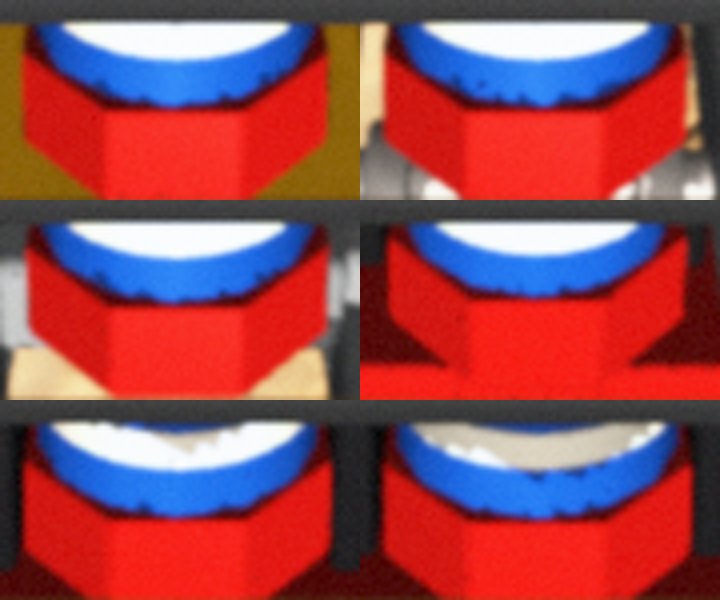

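Run:
```python
from h import *
a=[cv2.resize(cv2.imread(f'pics/w{i}.png')[362:404,205:355],None,fx=5,fy=5,interpolation=cv2.INTER_CUBIC) for i in (12,13,14)]
z=np.vstack(a); z=np.clip(z.astype(float)*1.0,0,255); z=(255*(z/255)**.5).astype(np.uint8)
cv2.imwrite('pics/cmp3.png',z[:600])
s=np.load('st14.npy',allow_pickle=True).item();C=cam('wrist',s)
for P in [(28,19.5,45),(28,-19.5,45),(28,24.5,45),(28,-24.5,45),(52,19.5,45),(52,-19.5,45),(54,0,59.5)]:
    u=proj(C,W(np.array(P)/1000.));print(P,((u-[205,362]+.5)*5).round(0)+[0,420])
```

```text
(28, 19.5, 45) [568. 393.]
(28, -19.5, 45) [164. 391.]
(28, 24.5, 45) [620. 394.]
(28, -24.5, 45) [112. 391.]
(52, 19.5, 45) [562. 616.]
(52, -19.5, 45) [167. 614.]
(54, 0, 59.5) [364. 743.]
```

View pics/cmp3.png

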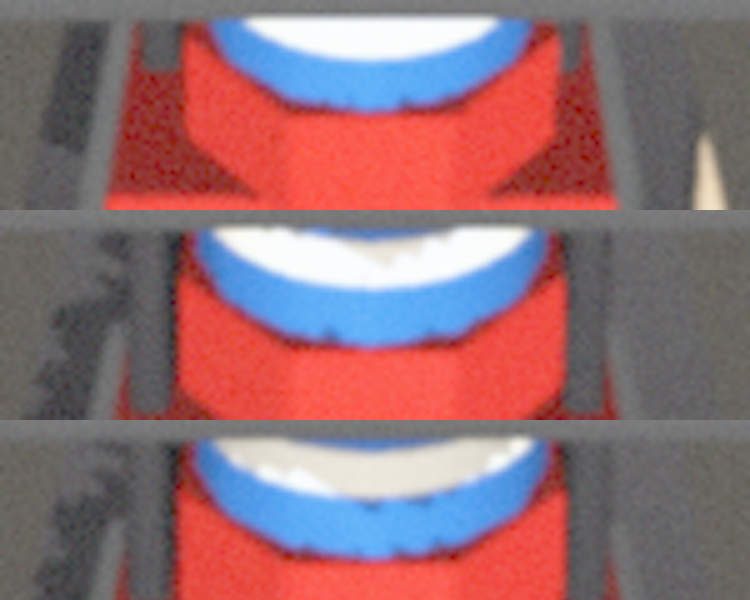

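Run:
```python
from h import *
t=snapshot('scene')[:,:,::-1];x0,y0,k=190,150,14
zoom(t,x0,y0,35,38,k,'pics/s15.png');z=cv2.imread('pics/s15.png')
S=cam('scene')
# scene calib correction: fit offset using initial fit pose
CS=[0.4828,0.2644,0.4889]
for P in [(54,0,46),(54,-8.5,54.5),(54,8.5,54.5),(54,0,59.5),(54,-19,59.5),(54,19,59.5),(54,0,65)]:
    u=proj(S,W(np.array(P)/1000.,CS));v=(u-[x0,y0]+.5)*k;print(P,u.round(1),v.round());cv2.drawMarker(z,tuple(int(a) for a in v),(255,255,0),0,9,1)
cv2.imwrite('pics/s15m.png',z)
w=cv2.imread('pics/scene0.png');
X=np.load('TB.npy');c=camera_model('wrist');f=210/np.tan(np.radians(c['vertical_fov'])/2);M=np.linalg.inv(c['mount'])
def pr(psi,dx,dy):
    D=np.eye(4);D[:3,:3]=R.from_rotvec([0,-psi,0]).as_matrix();D[0,3]=dx;D[2,3]=dy
    o=[]
    for P in [(.043,-.018,.0075),(.043,.018,.0075),(.043,0,.018)]:
        q=(M@X@D@np.r_[P,1])[:3];o.append([c['cx']+f*q[0]/-q[2],c['cy']-f*q[1]/-q[2]])
    o=np.array(o);return (o[1,0]-o[0,0]).round(2),o[2,1].round(2)
for a in [(0,0,0),(.05,0,0),(.1,0,0),(.15,0,0),(0,.002,0),(0,0,.003)]:print(a,pr(*a))
```

```text
(54, 0, 46) [200.  167.6] [147. 253.]
(54, -8.5, 54.5) [202.2 165.6] [178. 226.]
(54, 8.5, 54.5) [197.  164.6] [105. 212.]
(54, 0, 59.5) [199.4 163.7] [138. 199.]
(54, -19, 59.5) [205.2 164.8] [220. 215.]
(54, 19, 59.5) [193.6 162.6] [ 58. 183.]
(54, 0, 65) [199.1 162.1] [135. 177.]
(0, 0, 0) (np.float64(77.56), np.float64(386.93))
(0.05, 0, 0) (np.float64(78.58), np.float64(388.23))
(0.1, 0, 0) (np.float64(79.62), np.float64(389.26))
(0.15, 0, 0) (np.float64(80.68), np.float64(390.02))
(0, 0.002, 0) (np.float64(77.39), np.float64(391.01))
(0, 0, 0.003) (np.float64(78.94), np.float64(391.57))
```

View pics/s15m.png

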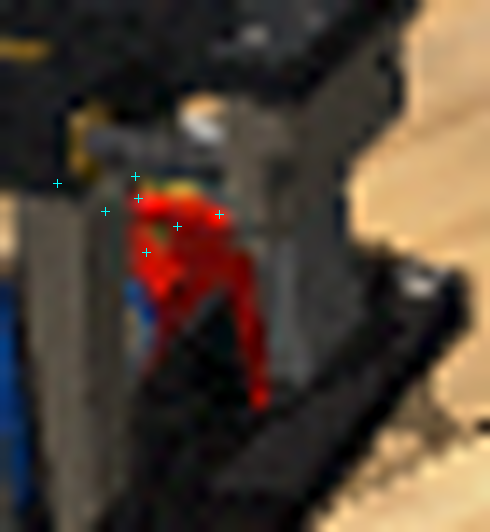

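Run:
```python
from h import *
for i in (11,12,13,14):
    s=np.load(f'st{i}.npy',allow_pickle=True).item();C=cam('wrist',s)
    print(i,'roof',proj(C,W([-.047,0,.082])).round(1),proj(C,W([-.047,-.028,.082])).round(1),proj(C,W([-.047,.028,.082])).round(1),'wall top',proj(C,W([.054,-.018,.0595])).round(1),proj(C,W([.060,-.018,.0595])).round(1), proj(C,W([.054,.018,.0595])).round(1))
a=[cv2.resize(cv2.imread(f'pics/w{i}.png')[215:240,185:375],None,fx=4,fy=4,interpolation=cv2.INTER_CUBIC) for i in (11,12,13,14)]
cv2.imwrite('pics/cmp4.png',np.vstack(a))
```

```text
11 roof [277.4 231.4] [203.3 230.9] [351.3 231.9] wall top [244.7 358.6] [245.1 365.5] [307.8 358.8]
12 roof [277.6 230.4] [199.2 229.9] [355.8 231. ] wall top [240.3 402.3] [240.6 411.7] [312.  402.7]
13 roof [278.6 227.9] [197.9 227.5] [359.1 228.3] wall top [238.2 430.4] [238.3 441.7] [316.4 430.6]
14 roof [278.6 218.2] [197.6 217.7] [359.6 218.7] wall top [237.8 426. ] [238.  437.5] [316.9 426.4]
```

View pics/cmp4.png

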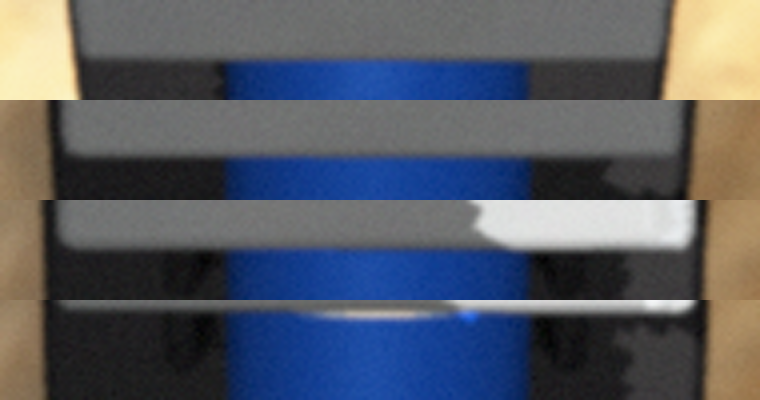

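jog_arm:
  translation:
    - [0,-0.1,0]
    - [0,-0.2,0]
    - [0,-0.3,0]
    - [0,-0.3,0]
  twist:
    - [0,0,0]
    - [0,0,0]
    - [0,0,0]
    - [0,0,0]
  gripper: [-0.6,-0.6,-0.6,-0.6]

```text
t: 23.88
position: [0.4705, 0.2621, 0.0324]
orientation: [-1.568, 0.065, 0.505]
contact_force: [6.0, 3.5, -6.4]
opening: 0.0329
```

Run:
```python
from h import *
where()
```

```text
[-63.   -0.1  46.6]
[54.  -0.1 46. ]
```

jog_arm:
  translation:
    - [0.2,0,0]
    - [0.4,0,0]
    - [0.5,0,0]
    - [0.6,0,0]
    - [0.6,0,0]
  twist:
    - [0,0,0]
    - [0,0,0]
    - [0,0,0]
    - [0,0,0]
    - [0,0,0]
  gripper: [-0.6,-0.6,-0.6,-0.6,-0.6]

```text
t: 24.3
position: [0.4743, 0.2642, 0.0318]
orientation: [-1.569, 0.069, 0.505]
contact_force: [4.2, 3.6, -2.5]
opening: 0.0333
```

Run:
```python
from h import *
where()
```

```text
[-58.5  -0.1  46.2]
[58.5 -0.  45.1]
```

jog_arm:
  translation:
    - [0,0,0]
    - [0,0,0]
    - [0,0,0]
    - [0,0,0]
    - [0,0,0]
  twist:
    - [0,0,0]
    - [0,0,0]
    - [0,0,0]
    - [0,0,0]
    - [0,0,0]
  gripper: [0.2,0.2,0.2,0.2,0.2]

```text
t: 24.72
position: [0.4727, 0.2623, 0.0314]
orientation: [-1.57, 0.073, 0.505]
contact_force: [-0.5, 0.4, -0.6]
opening: 0.0553
```

Run:
```python
from h import *
look('16')
s=telemetry.get_state()
# up 20 cm with lean changing to vertical
go(s['position']+[-.03,-.016,.22],toolR(CH[2],0))
```

```text
[0.4727 0.2623 0.0314] [-1.57   0.073  0.505] [-0.5  0.4 -0.6] 0.0553 [-0.41  0.59 -0.2   1.92  0.16  0.72  1.37] 24.7167
trans cm [ -4.99 -21.69   0.08] twist [-0.001  0.006 -0.073] rows>= 5.3 0.6
```

View pics/w16.png

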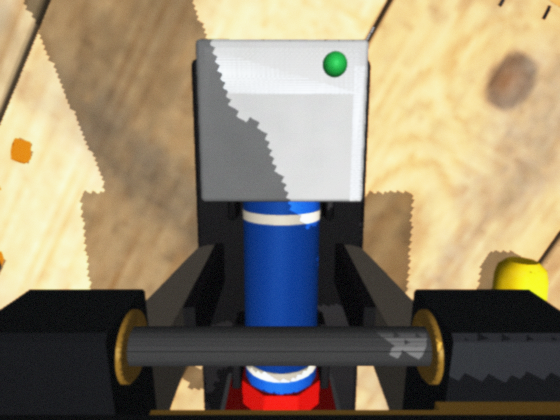

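jog_arm:
  translation:
    - [-0.1,-1.5,0]
    - [-0.4,-5,0]
    - [-1,-9,0]
    - [-2,-13,0]
    - [-3.5,-17,0]
    - [-5,-21.7,0]
    - [-5,-21.7,0]
  twist:
    - [0,0,0]
    - [0,0,0]
    - [0,0,-0.03]
    - [0,0,-0.07]
    - [0,0,-0.07]
    - [0,0,-0.07]
    - [0,0,-0.07]
  gripper: [0.2,0.2,0.2,0.2,0.2,0.2,0.2]

```text
t: 25.4
position: [0.4447, 0.2471, 0.2583]
orientation: [-1.57, -0.008, 0.505]
contact_force: [1.4, 0.1, -0.5]
opening: 0.0552
```

Run:
```python
from h import *
look('17')
s=telemetry.get_state();C=cam('wrist',s)
for P in [(-57,0,46),(60,0,46),(-47,0,82),(53,0,64)]: print(P,proj(C,W(np.array(P)/1000.)).round(1))
```

```text
[0.4447 0.2471 0.2583] [-1.57  -0.008  0.505] [ 1.4  0.1 -0.5] 0.0552 [-0.34  0.2  -0.26  1.89  0.06  1.06  1.45] 25.4
(-57, 0, 46) [279.9 171.3]
(60, 0, 46) [279.3 275.2]
(-47, 0, 82) [280.  187.1]
(53, 0, 64) [279.4 276.2]
```

View pics/w17.png

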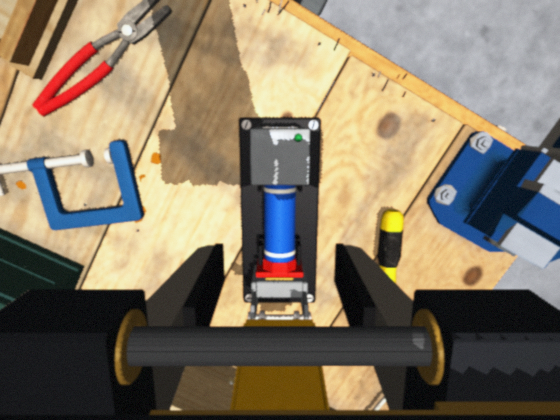

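View pics/s17.png

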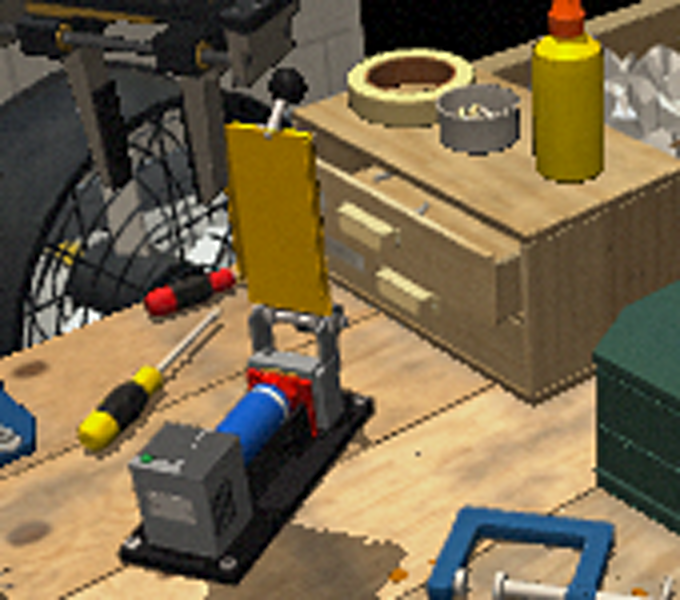

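Run:
```python
from h import *
t=cv2.imread('pics/w17.png');z=cv2.resize(t[175:305,235:325],None,fx=4.5,fy=4.5,interpolation=cv2.INTER_CUBIC)
t=cv2.imread('pics/s17.png');cv2.imwrite('pics/z17.png',np.hstack([z,cv2.resize(t[340:460,190:350],None,fx=2,fy=2)[:240].copy() if 0 else np.zeros((z.shape[0],1,3),np.uint8)]))
```

```text
(no output)
```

View pics/z17.png

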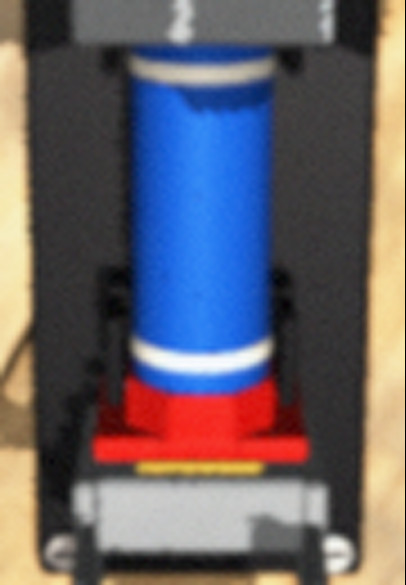

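Run:
```python
from h import *
S=cam('scene');a=np.arctan2(30,168)
K=lambda th:[.092-.171*np.cos(th+a),0,.088+.171*np.sin(th+a)]
for th in(1.5,1.55,1.6,1.65): print(th,proj(S,W(K(th),[0.4828,0.2644,0.4889])),130+288/4,70+84/4)
k=K(1.6);print(k)
go(W([k[0]-.05,0,.34]),toolR(CH[2]));go(W([k[0],0,.31]),toolR(CH[2]));go(W([k[0],0,k[2]-.0187]),toolR(CH[2]))
for th in np.linspace(1.6,.75,12)[1:]: 
    q=K(th);print([round((q[0]-k[0])*100,1),round(-(q[2]-k[2])*100,1),0],end=', ')
```

```text
1.5 [199.74583598  92.09922221] 202.0 91.0
1.55 [201.2404119   91.28245866] 202.0 91.0
1.6 [202.72447755  90.62986095] 202.0 91.0
1.65 [204.19375891  90.14034373] 202.0 91.0
[np.float64(0.12696274495880894), 0, np.float64(0.2553875935215788)]
trans cm [11.81 -8.53  0.04] twist [-0.001  0.005  0.004] rows>= 3.5 0.1
trans cm [ 1.68e+01 -5.51e+00  1.00e-02] twist [-0.001  0.005  0.004] rows>= 4.2 0.1
trans cm [1.678e+01 1.820e+00 1.000e-02] twist [-0.001  0.005  0.004] rows>= 4.0 0.1
[np.float64(-1.3), np.float64(-0.2), 0], [np.float64(-2.6), np.float64(-0.3), 0], [np.float64(-3.9), np.float64(-0.4), 0], [np.float64(-5.3), np.float64(-0.3), 0], [np.float64(-6.6), np.float64(-0.1), 0], [np.float64(-7.9), np.float64(0.2), 0], [np.float64(-9.1), np.float64(0.6), 0], [np.float64(-10.3), np.float64(1.1), 0], [np.float64(-11.5), np.float64(1.6), 0], [np.float64(-12.7), np.float64(2.3), 0], [np.float64(-13.8), np.float64(3.1), 0],
```

jog_arm:
  translation:
    - [2,-4,0]
    - [5,-8,0]
    - [9,-9,0]
    - [13,-8.5,0]
    - [16,-7,0]
    - [16.8,-4,0]
    - [16.8,-1,0]
    - [16.8,1,0]
    - [16.8,1.8,0]
    - [16.8,1.8,0]
  twist:
    - [0,0.005,0]
    - [0,0.005,0]
    - [0,0.005,0]
    - [0,0.005,0]
    - [0,0.005,0]
    - [0,0.005,0]
    - [0,0.005,0]
    - [0,0.005,0]
    - [0,0.005,0]
    - [0,0.005,0]
  gripper: [0.5,0.5,0.5,0.5,0.5,0.5,0.5,0.5,0.5,0.5]

```text
t: 26.33
position: [0.5888, 0.3263, 0.2283]
orientation: [-1.57, 0.01, 0.5]
contact_force: [0.6, -0.3, 0.1]
opening: 0.0684
```

Run:
```python
from h import *
look('18')
go(W([.127,0,.2367]),toolR(CH[2]))
```

```text
[0.5888 0.3263 0.2283] [-1.57  0.01  0.5 ] [ 0.6 -0.3  0.1] 0.0684 [-0.4   0.52 -0.23  1.51  0.12  1.14  1.42] 26.3333
trans cm [ 0.07 -0.37 -0.01] twist [-0.001  0.001 -0.003] rows>= 0.1 0.0
```

View pics/s18.png

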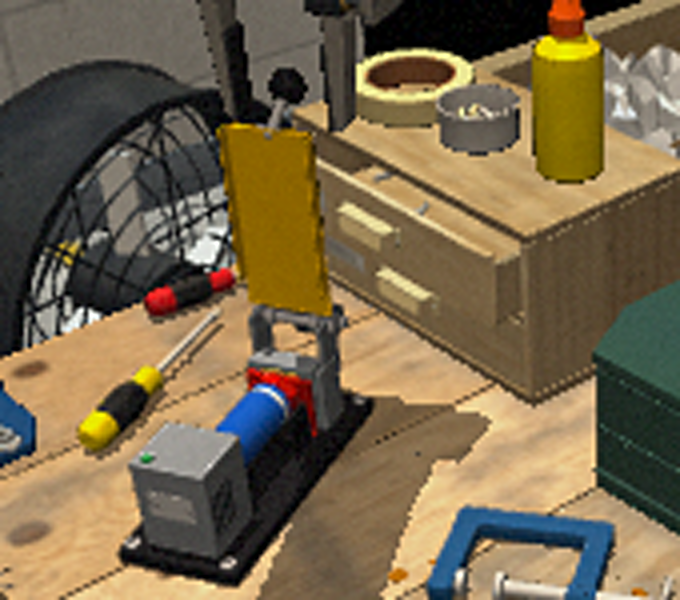

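View pics/w18.png

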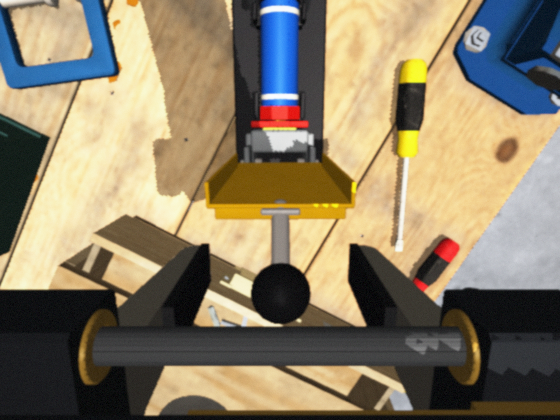

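Run:
```python
from h import *
s=np.load('st18.npy',allow_pickle=True).item();C=cam('wrist',s)
print(proj(C,W([.127,0,.2554])))
for y in (-.0187,-.027):
  print(proj(C,s['position']+Rm(s['orientation'])@[0,y,0]),proj(C,s['position']+Rm(s['orientation'])@[-.01,y,0]))
```

```text
[279.18428756 293.47323797]
[278.9360831 279.3668214] [278.93686434 258.47842374]
[278.92363294 287.67991928] [278.92425391 265.82757349]
```

jog_arm:
  translation:
    - [0.1,-0.3,0]
    - [0.1,-0.3,0]
    - [0.1,-0.3,0]
    - [0.1,-0.3,0]
    - [0.1,-0.3,0]
    - [0.1,-0.3,0]
    - [0.1,-0.3,0]
    - [0.1,-0.3,0]
    - [0.1,-0.3,0]
  twist:
    - [0,0,0]
    - [0,0,0]
    - [0,0,0]
    - [0,0,0]
    - [0,0,0]
    - [0,0,0]
    - [0,0,0]
    - [0,0,0]
    - [0,0,0]
  gripper: [-0.7,-0.7,-0.7,-0.7,-0.7,-0.7,-0.7,-0.7,-0.7]

```text
t: 27.18
position: [0.5911, 0.3281, 0.2363]
orientation: [-1.569, 0.002, 0.5]
contact_force: [-0.5, -0.3, 1.5]
opening: 0.0243
```

jog_arm:
  translation:
    - [-0.7,-0.1,0]
    - [-1.6,-0.2,0]
    - [-2.6,-0.3,0]
    - [-3.9,-0.4,0]
    - [-5.3,-0.3,0]
    - [-6.6,-0.1,0]
    - [-7.9,0.2,0]
    - [-9.1,0.6,0]
    - [-10.3,1.1,0]
    - [-11.5,1.6,0]
    - [-12.7,2.3,0]
    - [-13.8,3.1,0]
    - [-13.8,3.1,0]
  twist:
    - [0,0,0]
    - [0,0,0]
    - [0,0,0]
    - [0,0,0]
    - [0,0,0]
    - [0,0,0]
    - [0,0,0]
    - [0,0,0]
    - [0,0,0]
    - [0,0,0]
    - [0,0,0]
    - [0,0,0]
    - [0,0,0]
  gripper: [-0.7,-0.7,-0.7,-0.7,-0.7,-0.7,-0.7,-0.7,-0.7,-0.7,-0.7,-0.7,-0.7]

```text
t: 28.27
position: [0.4672, 0.2601, 0.2042]
orientation: [-1.57, 0.006, 0.5]
contact_force: [-0.8, 1.7, 1.4]
opening: 0.0242
```

Run:
```python
from h import *
look('19')
```

```text
[0.4672 0.2601 0.2042] [-1.57   0.006  0.5  ] [-0.8  1.7  1.4] 0.0242 [-0.35  0.31 -0.26  1.88  0.09  0.97  1.42] 28.2667
```

View pics/s19.png

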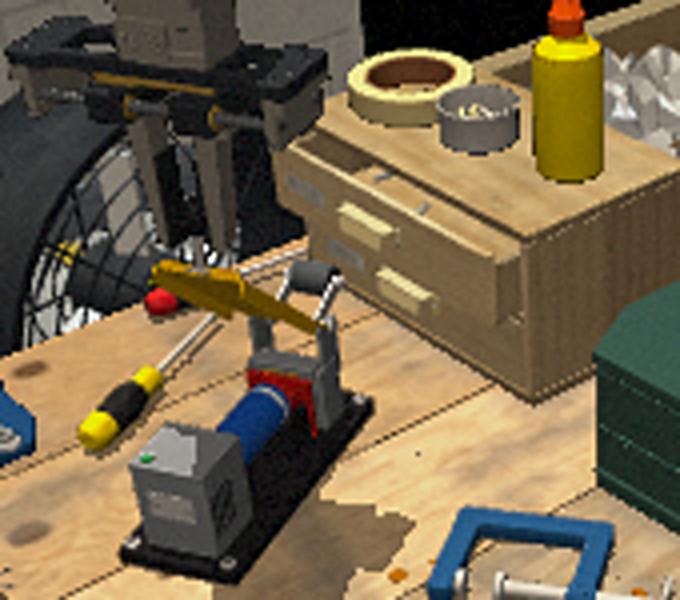

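jog_arm:
  translation:
    - [-0.6,0.5,0]
    - [-1.3,1.1,0]
    - [-1.9,1.7,0]
    - [-2.8,2.6,0]
    - [-3.6,3.6,0]
    - [-4.3,4.7,0]
    - [-4.9,5.8,0]
    - [-4.9,5.8,0]
    - [-4.9,5.8,0]
    - [-4.9,5.8,0]
    - [-4.9,5.8,0]
    - [-4.9,5.8,0]
    - [-4.9,5.8,0]
  twist:
    - [0,0,0]
    - [0,0,0]
    - [0,0,0]
    - [0,0,0]
    - [0,0,0]
    - [0,0,0]
    - [0,0,0]
    - [0,0,0]
    - [0,0,0]
    - [0,0,0]
    - [0,0,0]
    - [0,0,0]
    - [0,0,0]
  gripper: [-0.7,-0.7,-0.7,-0.7,-0.7,-0.7,-0.7,0.3,0.3,0.3,0.3,0.3,0.3]

```text
t: 29.45
position: [0.4274, 0.2383, 0.148]
orientation: [-1.569, 0.001, 0.5]
contact_force: [0.4, 0.8, -0.1]
opening: 0.0596
```

jog_arm:
  translation:
    - [0,-1,0]
    - [0,-4,0]
    - [0,-8,0]
    - [0,-12,0]
    - [0,-15,0]
    - [0,-15,0]
    - [0,-15,0]
    - [0,-15,0]
    - [0,-15,0]
    - [0,-15,0]
    - [0,-15,0]
    - [0,-15,0]
  twist:
    - [0,0,0]
    - [0,0,0]
    - [0,0,0]
    - [0,0,0]
    - [0,0,0]
    - [0,0,0]
    - [0,0,0]
    - [0,0,0]
    - [0,0,0]
    - [0,0,0]
    - [0,0,0]
    - [0,0,0]
  gripper: [0.5,0.5,0.5,0.5,0.5,0.5,0.5,0.5,0.5,0.5,0.5,0.5]

```text
t: 30.45
position: [0.427, 0.238, 0.2968]
orientation: [-1.569, 0.004, 0.5]
contact_force: [0.6, -0.7, -0.2]
opening: 0.0691
```

Run:
```python
from h import *
look('20')
s=telemetry.get_state();C=cam('wrist',s)
print(proj(C,W([-.076,0,.118])))
```

```text
[0.427  0.238  0.2968] [-1.569  0.004  0.5  ] [ 0.6 -0.7 -0.2] 0.0691 [-0.32  0.13 -0.27  1.87  0.04  1.15  1.46] 30.45
[278.93366781 176.94716552]
```

View pics/s20.png

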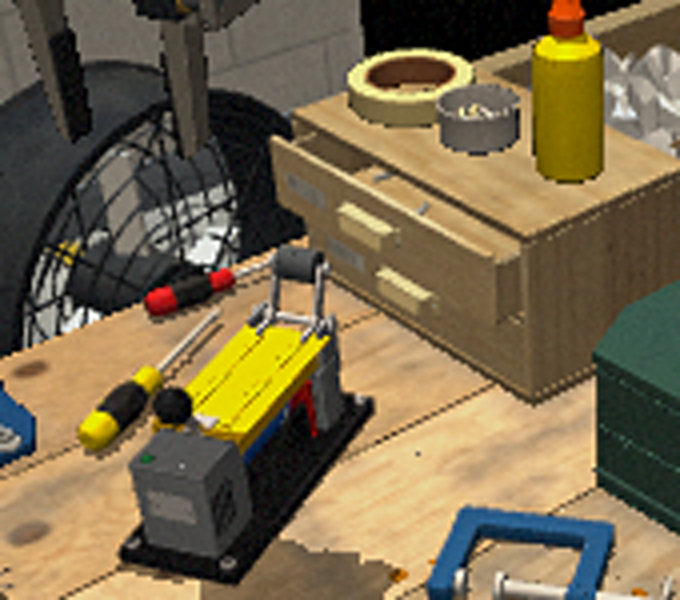

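View pics/w20.png

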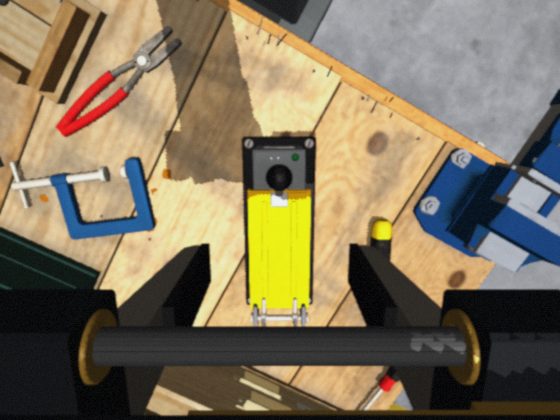

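jog_arm:
  translation:
    - [0,0,0]
    - [0,0,0]
    - [0,0,0]
    - [0,0,0]
    - [0,0,0]
    - [0,0,0]
  twist:
    - [0,0,0]
    - [0,0,0]
    - [0,0,0]
    - [0,0,0]
    - [0,0,0]
    - [0,0,0]
  gripper: [0.5,0.5,0.5,0.5,0.5,0.5]

```text
t: 31.05
position: [0.4274, 0.2381, 0.2977]
orientation: [-1.569, 0.002, 0.5]
contact_force: [-0.0, 0.1, -0.1]
opening: 0.0689
```

Run:
```python
from h import *
a=snapshot('scene')[:,:,::-1].astype(int);b=cv2.imread('pics/scene0.png').astype(int)
d=np.abs(a-b).max(2)[150:215,160:220];print((d>60).sum())
print(job.finish_job())
```

```text
380
the job is handed in; nothing more can be done
None
```

I lifted the cover past its balance point and it fell open by itself. The battery's plain end then went in at a slant against the spring, the nose was tipped down into the bay, and I let go. Finally I shut the cover over it and handed the job in at about 31 s. No verdict was reported.

**Hitches**
- **First grasp:** the tilt it needed brought the wrist joint close to its limit. I laid the battery back on the bench and picked it up again, turned half round.
- **Push along the bay:** at first I pressed the battery too hard onto the saddles (about 20 N), so it would not slide. Raising the arm 3 mm freed it.

**Last checks**
- **Battery:** just before release I worked out the nose tip at x = 58.5 mm, y = 0 and z = 45 mm. After release, a picture with the cover still open showed the battery level and the red collar up against the red wall. I did not read the spring joint itself.
- **Cover:** the knob was at the shut position in both cameras, within a pixel. The battery's blue side was visible under the cover.
- **Arm:** it was clear of everything, with no force on the tool.
- **Picture comparison:** comparing the charger area with the starting picture left 380 pixels different. I put that down to the battery and changed shadows, but did not look further.
- **Tools:** I saw no sign that the bystander tools had moved, but I did not measure their positions.

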